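# Draw the wooden platter from under the wire tier and put it on the parcel scale

## Task

Draw the wooden platter forward on its low shelf, out from under the wire tier, until its front rim hangs well over the shelf's front edge, and let go of it there. Then pinch that rim, lift the platter off the shelf, and set it down level, centred and square on the pan of the parcel scale without dropping it; let go, and leave the cup, jar and bowl where they stand.

Things in the scene. Friction and masses are not known exactly. Their poses are not given: they have to be found in the camera images.
- platter_center (a point): Centre of the loose wooden platter, 14 mm above its underside; x runs from its front rim to its back rim, y along its long side, z up. 135 (x) by 195 (y) by 28 mm high, about 0.2 kg; floor 8 mm thick, underside 95 x 155 mm. Starts flat on the shelf, front rim 60 to 100 mm behind the shelf's front edge and within 10 degrees of parallel. Tips off if its centre passes the edge.
- platter_front_rim (a point): Middle of the top of the platter's front long rim, 64.6 mm in front of its centre and 25 mm above its underside; axes as the platter's. The straight rim, 8 mm thick, flares up and outward at 48 degrees from horizontal, 30 mm long up the slope: inside it meets the floor's upper face 44 mm from the centre; its outer lower corner is 67.6 mm out and 22 mm up.
- unit_edge (a point): Middle of the top front edge of the fixed light-wood shelf, which stands to the robot's left with its open front facing the robot's right: 340 mm wide (y), 260 deep (x), board 20 thick, top 90 mm above the table. x points from the edge back under the tier, y along the edge, z up. Open beneath in front: its supports start 50 mm behind the edge.
- tier_front (a point): Middle of the front bar (radius 3 mm) of the fixed white wire tier above the shelf, 60 mm behind the shelf's front edge, 180 mm above its top; axes as unit_edge. Five more bars follow behind at 32 mm spacing; legs of 4 mm radius stand 157 mm to either side. A tool cannot be lowered between the bars.
- pan (a point): Centre of the upper face of the parcel scale's fixed steel pan, 85 mm above the table; pan 70 (x) by 120 (y) by 15 mm thick on a narrower column, over a grey base 150 x 150 mm and 22 mm high. x points roughly the same way as the shelf's x, y along the pan's long side. The platter's rim overhangs the pan all round.
- cup: Small yellow cup without a handle, bystander, 62 mm across, 60 mm high; origin at the centre of its underside.
- jar: Blue jar with wooden lid, bystander, 80 mm across, 120 mm high; origin at the centre of its underside.
- bowl: White bowl, bystander, 130 mm across, 55 mm high; origin at the centre of its underside.
There are look-alikes about, which are no part of the job. There is more than one size of the part that bears platter_center; the job needs the smaller. Of the things that look like the part that bears pan, the smaller one is meant.

How it is judged:
By the outcome, as a careful person would: the job done as asked, in the order asked, and still so for the second after the job is handed in, with the robot touching nothing.
It also fails if it takes over 69 s, if anything falls off the work surface, if the arm or the gripper's body presses on something with over 40 N, if the wrist force passes 120 N, or if a joint passes its speed limit or range.

## Robot

A 7-joint arm with a two-finger parallel gripper is mounted at the origin on the work surface. World frame = base frame: x ahead of the robot, y to its left, z up, the work surface at z = 0. Lengths are in m, angles in rad, forces in N, time in s.
With the tool pointing down it reaches from about 0.35 to 0.9 m from the base axis. Payload 8.1 kg.
Tool frame: the origin (TCP) lies on the centre line of the jaws, within the pads' length; the fingertips stand arm.tip_extent ahead of it and the grasp point (between the pads) lies 3 mm ahead of it (arm.tip_extent is the distance from the TCP to the fingertips, in m); y points along the fingers, z is the direction in which the jaws open and shut, and the axes are right-handed (so a half turn about y gives the same grasp; the last joint's range is limited). The gripper opens to 92 mm and grips with 3 to 60 N. Pads are 19 mm wide; open, the fingers measure 130 mm over their backs; the gripper's body (75 mm by 190 mm) begins 47 mm behind the grasp point.
Start: joints at [-0.103, 0.434, 0.025, 1.573, -0.012, 1.134, -0.075], TCP at [0.625, -0, 0.249] pointing down, gripper open.
Joint ranges: [-2.62, 2.62], [-0.44, 2.09], [-1.27, 1.32], [0.08, 2.57], [-1.32, 4.46], [0.12, 2], [-2.74, 2.74]. Speed limits (rad/s): [2.22, 2.22, 3.01, 3.01, 3.14, 3.14, 3.14].

## Interface

Orientations are given as a rotation vector (axis times angle).
In Python, from cell import observe, get_image, sign_off, boxes_of, place_of, arm gives the robot as it stands.
- The arm moves only by the tool arm_command, never from a script. Its argument "plan" is a list of rows, each a list of 2 entries, a list of its own where there are three numbers: the shift along the tool's x, y, z in m, then the turn, a rotation vector about the tool's x, y, z in degrees. In form: [[[tx, ty, tz], [ax, ay, az]], ...]. A call has 1 to 5 rows; each row is the pose to reach, as a shift and turn from the pose commanded when the call began, along the tool's axes at that moment; what a row does not reach only later rows make up. A row lasts 1/10 s, in which the tool goes at most 50 mm and 8.59 degrees, less where a joint would pass 70% of its speed; a pose out of reach is approached as far as the arm can. A call with a gripper value outside its range is refused whole. "fingers" is the closure, from -1 (fully open) to 1 (shut), set as the call begins (left out, the last holds). The fingers move at their own pace and stop on an object; "squeeze" is the grip in N (left out, the last holds). Time passes only in rows, so rows that repeat a pose let the fingers close. It gives the time, the measured TCP pose, the force and the opening at its end, in the units of the state.
- observe(): the state, without advancing time (a new reading comes with each control period).
- get_image(name): name is "scene" or "side" or "wrist"; returns a dict with "color" (400x640x3 uint8, red, green, blue), "camera_matrix" (3x3 intrinsics, pixels), "world_to_cam" (4x4, takes a point from world to camera coordinates); the wrist camera has in their place "mount" (4x4, takes a point from camera to tool coordinates, whose origin is the TCP and whose axes are the tool frame's). Camera axes: x right, y up, looking along -z (the intrinsics and any distortion apply to the point x, -y, -z); pixel columns grow to the right and rows downward; lengths in m; the calibration is good to about 2 mm. A picture is of the moment at which its call begins: read the wrist's pose just before it. There is no depth.
- sign_off(): hands the job in, once; it reports no verdict.
Trained networks look in a picture, given as the dict that the camera call returned (one of the last four; its "shot" number tells which), for a name from the list of things; names that differ only in an ending like _2 or _b are one class to them, and where a whole thing is asked for, a point or a joint stands for the part that bears it (a point fixed in the world has none). Each returns a list of dicts, best first, with "confidence" (0 to 1); they miss things now and then, are a little off and sometimes report something else, mostly with a low value. They report only what shows in the picture. A call takes as long as a camera call. They do not tell look-alikes from the thing itself.
- boxes_of(picture, thing): "point" ([column, row] in pixels, amid what is visible of it).
- place_of(picture, thing): "point" ([column, row] in pixels: a listed point, or the origin of a listed thing).
The state is a dict: "clock": time; "joints": joint angles; "dq": joint speeds; "joint_efforts": joint torques, N m; "position": TCP position; "ee_rot": TCP orientation; "force": force on the tool from outside, world axes, zero at the start; "ft_torque": the same for the moment, N m; "width": opening from 0.0 (shut) to 1.0 (fully open).
Only numpy, scipy, OpenCV 4.12 (cv2) and the standard library are available. Lean on these libraries where they do the work, as an engineer would, in place of code of your own. Each camera call takes 0.05 s, during which the arm holds its last target.

## Working session

There is one attempt and no reset: what is moved stays moved. The work goes in short steps, Python scripts to look and compute and a tool call to move; the robot and the scene stay as the last step left them, time stands still between calls to the robot, and variables do not carry over. Pictures are saved under pics/ and viewed, and the job is handed in when it is done.

Besides the shell and the picture viewer there is one more tool, called after "Emit:" as name(argument=value, ...) on one line, values as JSON. arm_command: Moves the arm, as the interface text tells. Its arguments: {"type":"object","properties":{"plan":{"type":"array","items":{"type":"array"}},"fingers":{"type":"number"},"squeeze":{"type":"number"}},"required":["plan"]}

```bash
ls; mkdir -p pics; cat > h.py <<'E'
import numpy as np, cv2
from cell import observe, get_image, sign_off, boxes_of, place_of, arm
from scipy.spatial.transform import Rotation as R
def save(im,n): cv2.imwrite('pics/'+n,im['color'][:,:,::-1])
E
python3 - <<'E'
from h import *
print(observe()); print({k:getattr(arm,k) for k in dir(arm) if not k.startswith('_')})
for n in ['scene','side','wrist']:
    im=get_image(n); save(im,n+'0.png'); print(n,im['shot'],[k for k in im],im['camera_matrix'].tolist(),np.round(im.get('world_to_cam',im.get('mount')),4).tolist())
    for t in ['platter_center','platter_front_rim','unit_edge','tier_front','pan','cup','jar','bowl']:
        print(t,[(np.round(d['point'],1).tolist(),round(d['confidence'],2)) for d in place_of(im,t)])
E
```

```text
pics
{'clock': 0.0, 'joints': array([-0.10260575,  0.43519035,  0.02497979,  1.57410425, -0.01158536,
        1.13398972, -0.07506034]), 'dq': array([ 3.94414332e-04, -7.70926550e-04, -9.09621804e-04,  1.96649548e-03,
       -2.74537221e-05,  2.89498912e-04,  1.07463231e-04]), 'joint_efforts': array([ 3.89017032e-04, -6.67853522e+01,  9.84863900e-01, -3.14464223e+01,
       -6.05165795e-02,  4.27553023e-02,  1.12382318e-04]), 'position': array([ 6.24522242e-01, -5.93203302e-05,  2.47962537e-01]), 'ee_rot': array([-1.21043622,  1.21027708, -1.20860446]), 'force': array([-0.15933609, -0.56670077, -0.47025591]), 'ft_torque': array([ 0.03485808, -0.02940963, -0.00020901]), 'width': 0.9997622688195211}
{'PlanningError': <class 'cell.PlanningError'>, 'tip_extent': 0.022}
scene 1 ['color', 'camera_matrix', 'world_to_cam', 'shot'] [[449.76089542795233, 0.0, 314.4229334583246], [0.0, 449.76089542795233, 198.7499729729388], [0.0, 0.0, 1.0]] [[-0.1332, 0.991, 0.0128, -0.0339], [-0.6702, -0.0996, 0.7354, 0.1874], [0.7301, 0.0894, 0.6775, -1.7776], [0.0, 0.0, 0.0, 1.0]]
platter_center [([381.7, 1
[... 730 characters left out ...]
185.2], 0.74)]
unit_edge [([328.8, 196.6], 0.83)]
tier_front [([322.4, 155.0], 0.7)]
pan [([311.3, 285.4], 0.64), ([380.2, 249.3], 0.61)]
cup [([390.5, 235.0], 0.5)]
jar [([441.5, 279.2], 0.75), ([309.3, 184.6], 0.55)]
bowl [([283.5, 165.8], 0.55)]
wrist 3 ['color', 'camera_matrix', 'mount', 'shot'] [[310.69729425855365, 0.0, 321.6398805801881], [0.0, 310.69729425855365, 202.23146980805677], [0.0, 0.0, 1.0]] [[0.0006, -0.9542, -0.2992, -0.0817], [-0.0005, 0.2992, -0.9542, -0.1354], [1.0, 0.0007, -0.0003, 0.0002], [0.0, 0.0, 0.0, 1.0]]
platter_center []
platter_front_rim []
unit_edge [([197.7, 21.1], 0.59)]
tier_front []
pan [([267.2, 346.1], 0.68)]
cup [([362.6, 229.2], 0.88)]
jar []
bowl []
```

View pics/scene0.png

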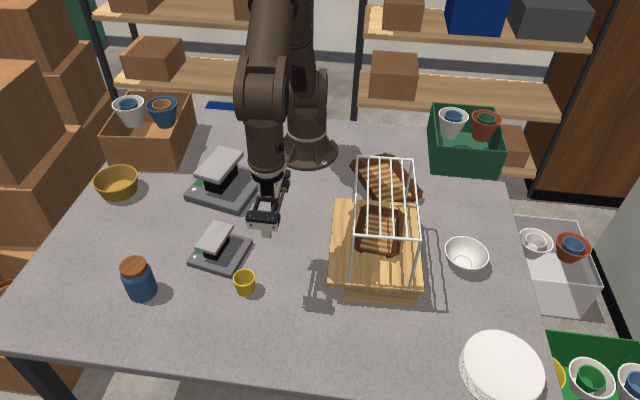

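View pics/side0.png

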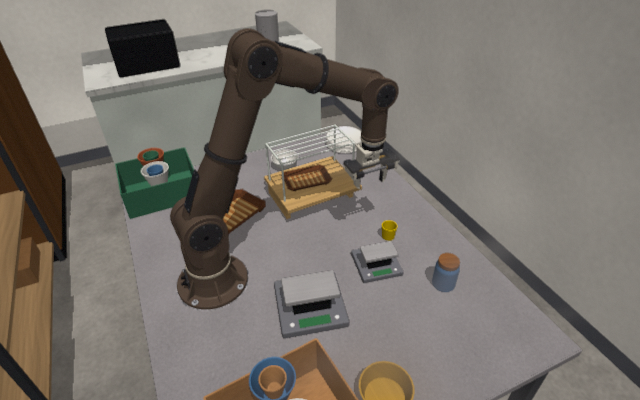

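View pics/wrist0.png

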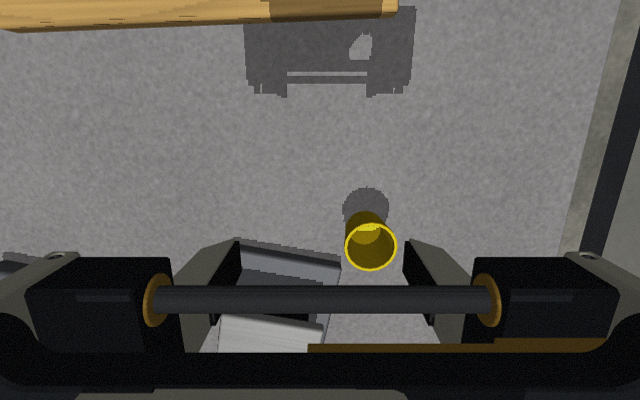

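```bash
cat >> h.py <<'E'
def ray(im,p,T=None):
    K=im['camera_matrix']; W=im['world_to_cam'] if 'world_to_cam' in im else T
    d=np.array([(p[0]-K[0,2])/K[0,0],-(p[1]-K[1,2])/K[1,1],-1.0])
    Rw=W[:3,:3].T; return -Rw@W[:3,3], Rw@d
def atz(im,p,z,T=None):
    c,d=ray(im,p,T); return c+d*(z-c[2])/d[2]
def tri(rs):
    A=np.zeros((3,3));b=np.zeros(3)
    for c,d in rs:
        d=d/np.linalg.norm(d);M=np.eye(3)-np.outer(d,d);A+=M;b+=M@c
    return np.linalg.solve(A,b)
def wristT(im,o):
    T=np.eye(4);T[:3,:3]=R.from_rotvec(o['ee_rot']).as_matrix();T[:3,3]=o['position']
    return np.linalg.inv(T@im['mount'])
def proj(im,P,T=None):
    W=im['world_to_cam'] if 'world_to_cam' in im else T
    q=W[:3,:3]@np.asarray(P)+W[:3,3];K=im['camera_matrix']
    return np.array([K[0,0]*q[0]/-q[2]+K[0,2],K[1,1]*-q[1]/-q[2]+K[1,2]])
E
python3 - <<'E'
from h import *
print(np.round(R.from_rotvec(observe()['ee_rot']).as_matrix(),2))
S=get_image('scene');D=get_image('side')
for n,a,b,z in [('pc',[378.7,230.8],[304.6,177.3],.104),('rim',[356.5,224],[309.9,185.2],.115),('edge',[329.1,236.2],[328.8,196.6],.09),('tier',[355.3,191.2],[322.4,155],.27),('pan',[213.8,236.9],[380.2,249.3],.085),('cup',[243.1,290.8],[390.5,235],0),('jar',[143.8,292.5],[441.5,279.2],0),('bowl',[463.9,261.5],[283.5,165.8],0)]:
    print(n,np.round(tri([ray(S,a),ray(D,b)]),3),np.round(atz(S,a,z),3),np.round(atz(D,b,z),3))
c=S['color'];
cv2.imwrite('pics/s_shelf.png',cv2.resize(c[140:320,310:450,::-1],None,fx=4,fy=4,interpolation=2)[:600])
cv2.imwrite('pics/s_pan.png',cv2.resize(c[210:290,175:265,::-1],None,fx=7,fy=7,interpolation=2))
c=D['color']
cv2.imwrite('pics/d_shelf.png',cv2.resize(c[120:220,255:375,::-1],None,fx=6,fy=6,interpolation=2))
cv2.imwrite('pics/d_pan.png',cv2.resize(c[235:285,345:410,::-1],None,fx=10,fy=10,interpolation=2))
E
```

```text
[[-0.  0.  1.]
 [-1. -0. -0.]
 [ 0. -1.  0.]]
pc [0.491 0.291 0.106] [0.491 0.29  0.104] [0.491 0.296 0.104]
rim [0.483 0.223 0.115] [0.484 0.223 0.115] [0.483 0.222 0.115]
edge [0.53  0.145 0.097] [0.521 0.147 0.09 ] [0.534 0.149 0.09 ]
tier [0.525 0.204 0.269] [0.515 0.21  0.27 ] [0.525 0.189 0.27 ]
pan [ 0.569 -0.19   0.085] [ 0.568 -0.189  0.085] [ 0.57  -0.192  0.085]
cup [ 0.691 -0.079  0.008] [ 0.684 -0.08   0.   ] [ 0.696 -0.073  0.   ]
jar [ 0.733 -0.35   0.008] [ 0.73  -0.356  0.   ] [ 0.737 -0.343  0.   ]
bowl [0.488 0.557 0.004] [0.483 0.56  0.   ] [0.491 0.558 0.   ]
```

View pics/s_shelf.png

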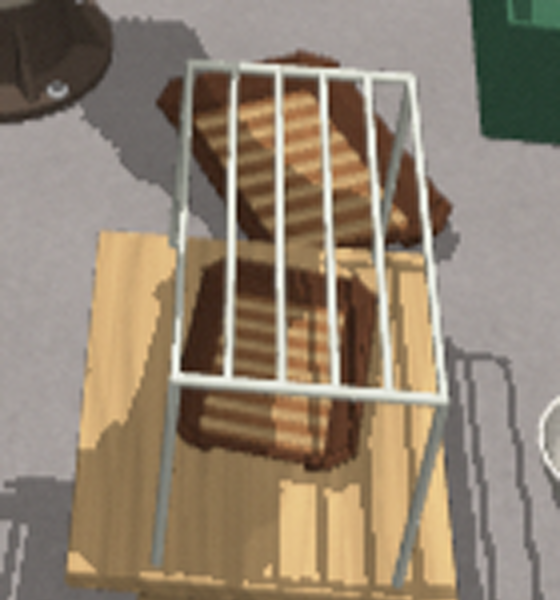

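View pics/s_pan.png

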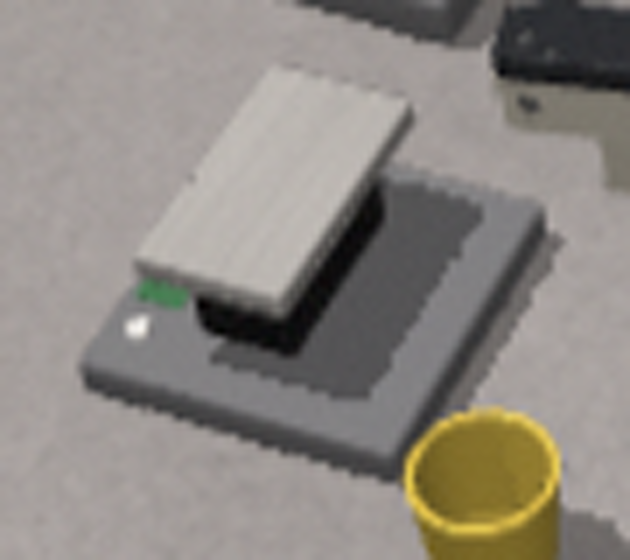

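View pics/d_shelf.png

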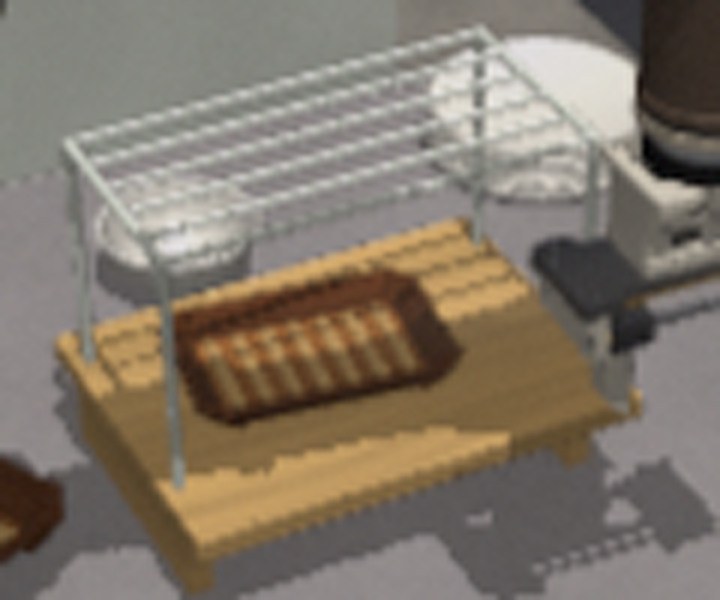

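View pics/d_pan.png

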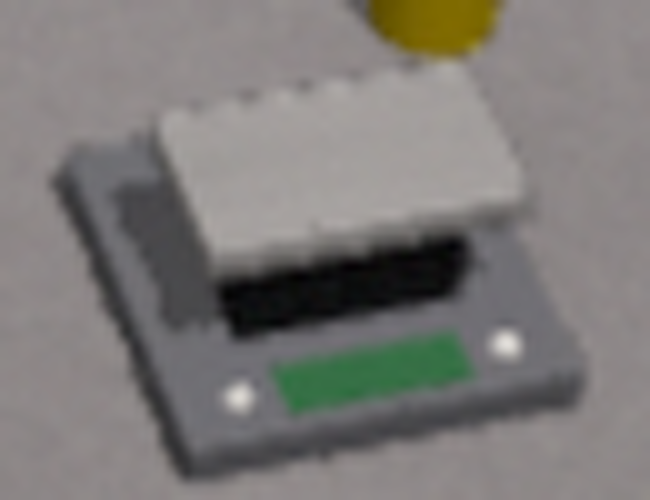

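```bash
python3 - <<'E'
from h import *
S=get_image('scene');D=get_image('side')
sc=lambda p,o,k:np.array(o)+np.array(p)/k
def show(n,L): 
    L=np.array(L);print(n,np.round(L[:,:2],4).tolist(),'mean',np.round(L.mean(0),4))
    for a,b in zip(L,np.roll(L,-1,0)): print('  len %.3f ang %.1f'%(np.linalg.norm(b-a),np.degrees(np.arctan2(b[1]-a[1],b[0]-a[0]))))
show('edgeS',[atz(S,sc(p,(310,140),4),.09) for p in [(98,232),(68,582)]])
show('edgeD',[atz(D,sc(p,(255,120),6),.09) for p in [(200,548),(637,400)]])
show('panS',[atz(S,sc(p,(175,210),7),.085) for p in [(275,65),(412,103),(280,303),(137,260)]])
show('panD',[atz(D,sc(p,(345,235),10),.085) for p in [(160,115),(460,65),(525,195),(210,265)]])
show('rimS',[atz(S,sc(p,(310,140),4),.112) for p in [(205,268),(180,430)]])
show('rimD',[atz(D,sc(p,(255,120),6),.112) for p in [(238,422),(430,383)]])
show('legs S front',[atz(S,sc(p,(310,140),4),.27) for p in [(190,64),(177,380)]])
show('tier top D',[atz(D,sc(p,(255,120),6),.27) for p in [(155,245),(597,145)]])
E
```

```text
edgeS [[0.3531, 0.1456], [0.6978, 0.1605]] mean [0.5255 0.153  0.09  ]
  len 0.345 ang 2.5
  len 0.345 ang -177.5
edgeD [[0.3515, 0.1356], [0.6844, 0.1501]] mean [0.5179 0.1428 0.09  ]
  len 0.333 ang 2.5
  len 0.333 ang -177.5
panS [[0.4976, -0.209], [0.5114, -0.1439], [0.6286, -0.1671], [0.6147, -0.2317]] mean [ 0.5631 -0.1879  0.085 ]
  len 0.067 ang 78.1
  len 0.119 ang -11.2
  len 0.066 ang -102.1
  len 0.119 ang 169.0
panD [[0.5155, -0.1504], [0.6252, -0.175], [0.611, -0.2394], [0.4956, -0.2208]] mean [ 0.5618 -0.1964  0.085 ]
  len 0.112 ang -12.6
  len 0.066 ang -102.4
  len 0.117 ang 170.8
  len 0.073 ang 74.3
rimS [[0.4058, 0.2327], [0.5733, 0.2248]] mean [0.4896 0.2288 0.112 ]
  len 0.168 ang -2.7
  len 0.168 ang 177.3
rimD [[0.415, 0.2216], [0.5508, 0.2043]] mean [0.4829 0.213  0.112 ]
  len 0.137 ang -7.3
  len 0.137 ang 172.7
legs S front [[0.3589, 0.2059], [0.6737, 0.2181]] mean [0.5163 0.212  0.27  ]
  len 0.315 ang 2.2
  len 0.315 ang -177.8
tier top D [[0.3664, 0.2224], [0.6739, 0.2038]] mean [0.5202 0.2131 0.27  ]
  len 0.308 ang -3.5
  len 0.308 ang 176.5
```

The platters are at scene px (382,181) and (379,231). The first is larger and lies on the table behind the shelf, so the one on the shelf at (379,231) is meant; the enlarged shelf crop confirms it. The pans are at (217,158), the bigger scale, and (214,237), the smaller one. The second is meant, and its corners measure about 67 x 119 mm.

I'll tilt the tool and approach the shelf.

Emit:
arm_command(plan=[[[-0.02,0.0,-0.03],[0,0,8.5]],[[-0.04,0.0,-0.06],[0,0,17]],[[-0.06,0.01,-0.09],[0,0,25.5]],[[-0.08,0.02,-0.12],[0,0,34]],[[-0.1,0.03,-0.136],[0,0,42]]], fingers=0)

```text
clock: 2.05
position: [0.4878, 0.0999, 0.2195]
ee_rot: [-0.648, 1.47, -0.654]
force: [0.7, -0.3, -0.8]
width: 0.614
```

Emit:
arm_command(plan=[[[-0.014,0.033,0],[0,0,4]],[[-0.029,0.066,0],[0,0,8]],[[-0.029,0.066,0],[0,0,8]]])

```text
clock: 2.35
position: [0.4869, 0.168, 0.1871]
ee_rot: [-0.546, 1.506, -0.54]
force: [-0.7, 0.1, 0.1]
width: 0.505
```

```bash
python3 - <<'E'
from h import *
o=observe();print(o['position'],o['joints'],o['width']);print(np.round(R.from_rotvec(o['ee_rot']).as_matrix(),2))
W=get_image('wrist');T=wristT(W,o);save(W,'w1.png')
for t,z in [('platter_center',.104),('platter_front_rim',.115),('unit_edge',.09)]:
    for d in place_of(W,t): print(t,np.round(d['point'],1),round(d['confidence'],2),np.round(atz(W,d['point'],z,T),4))
D=get_image('side');save(D,'d1.png');S=get_image('scene');save(S,'s1.png')
cv2.imwrite('pics/d1c.png',cv2.resize(D['color'][80:230,240:400,::-1],None,fx=4,fy=4,interpolation=2))
E
```

```text
[0.4868978  0.16803337 0.1871315 ] [ 0.34641901  0.50793055 -0.33367215  2.04923678 -0.95149134  0.93631405
  0.76365375] 0.5052534531003554
[[-0.   -0.    1.  ]
 [-0.64  0.77  0.  ]
 [-0.77 -0.64 -0.01]]
platter_center [328.5 186.6] 0.86 [0.493  0.2827 0.104 ]
platter_center [ 45.9 209.3] 0.79 [0.244  0.2586 0.104 ]
platter_front_rim [324.6 238.2] 0.83 [0.4891 0.2248 0.115 ]
platter_front_rim [ 37.1 269.8] 0.8 [0.2746 0.1989 0.115 ]
unit_edge [368.7 349.9] 0.62 [0.5207 0.1479 0.09  ]
```

View pics/w1.png

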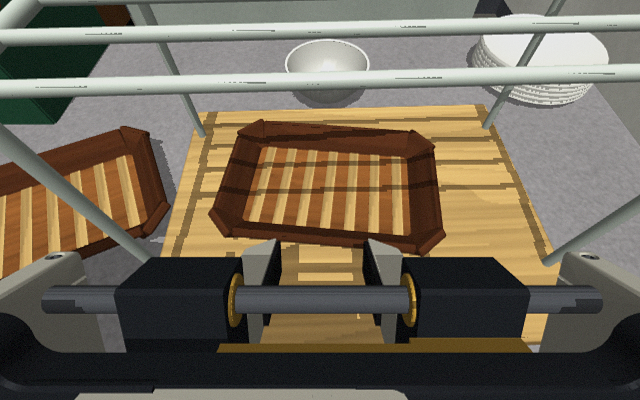

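View pics/d1c.png

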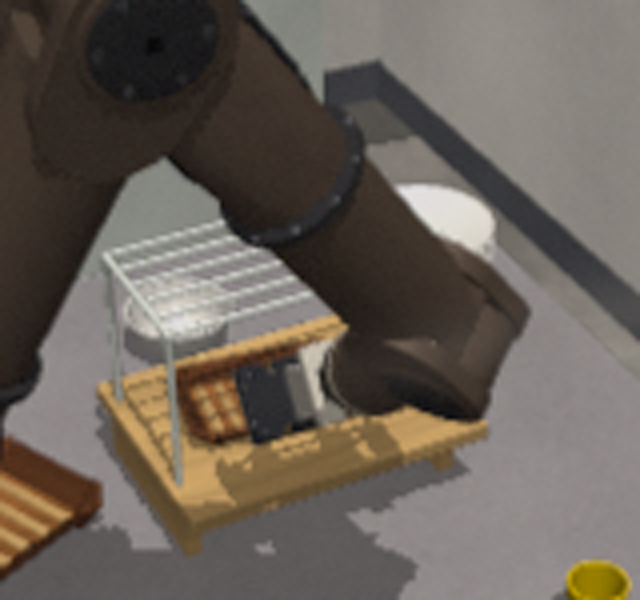

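View pics/s1.png

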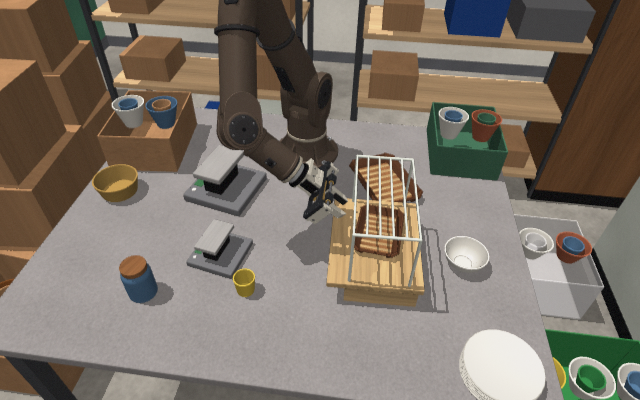

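Emit:
arm_command(plan=[[[0,0.03,0],[0,0,0]],[[0,0.05,0],[0,0,0]],[[0,0.065,0],[0,0,0]],[[0,0.075,0],[0,0,0]]])

```text
clock: 3.05
position: [0.4892, 0.2237, 0.1409]
ee_rot: [-0.547, 1.5, -0.547]
force: [0.9, -0.5, -0.4]
width: 0.501
```

Emit:
arm_command(plan=[[[0,0.008,0],[0,0,0]],[[0,0.015,0],[0,0,0]],[[0,0.022,0],[0,0,0]],[[0,0.022,0],[0,0,0]]])

```text
clock: 3.45
position: [0.4888, 0.2404, 0.1265]
ee_rot: [-0.547, 1.501, -0.546]
force: [0.4, 0.0, -0.2]
width: 0.497
```

```bash
python3 - <<'E'
from h import *
o=observe();print(o['position'],o['force'],o['width'])
W=get_image('wrist');T=wristT(W,o);save(W,'w2.png')
print(proj(W,o['position']+R.from_rotvec(o['ee_rot']).as_matrix()@[0,.022,0],T))
D=get_image('side')
cv2.imwrite('pics/d2c.png',cv2.resize(D['color'][130:220,255:355,::-1],None,fx=6,fy=6,interpolation=2))
E
```

```text
[0.48884473 0.24044569 0.12647353] [ 0.39543547  0.03604705 -0.24409269] 0.4971098911361679
[321.09129644 256.24483804]
```

View pics/w2.png

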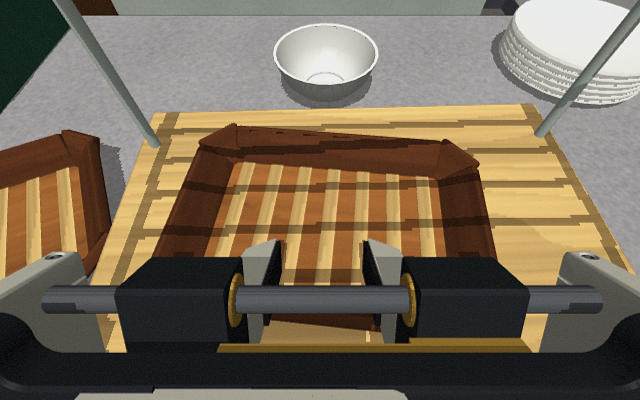

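View pics/d2c.png

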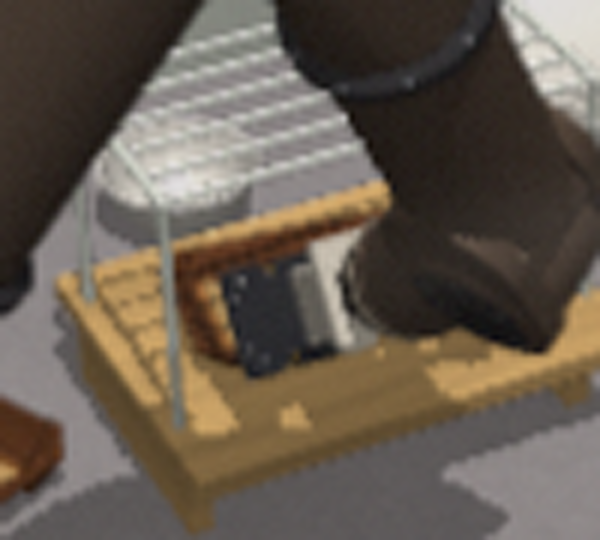

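Emit:
arm_command(plan=[[[0.005,-0.005,0],[0,0,0]],[[0.01,-0.01,0],[0,0,0]],[[0.015,-0.016,0],[0,0,0]],[[0.02,-0.022,0],[0,0,0]],[[0.026,-0.029,0],[0,0,0]]])

```text
clock: 4.05
position: [0.489, 0.2004, 0.1257]
ee_rot: [-0.546, 1.501, -0.546]
force: [0.7, 2.2, 2.6]
width: 0.499
```

```bash
cat > look.py <<'E'
from h import *
import sys
n=sys.argv[1]
o=observe();print(o['position'],o['force'],o['width'])
W=get_image('wrist');T=wristT(W,o);save(W,n+'.png')
for t,z in [('platter_center',.104),('platter_front_rim',.115),('unit_edge',.09)]:
    for d in place_of(W,t): print(t,np.round(d['point'],1),round(d['confidence'],2),np.round(atz(W,d['point'],z,T),4))
E
python3 look.py w3
```

```text
[0.48903092 0.20043852 0.12569698] [0.68748104 2.237138   2.60738878] 0.49893871886907754
platter_center [319.  202.1] 0.72 [0.4876 0.2582 0.104 ]
```

View pics/w3.png

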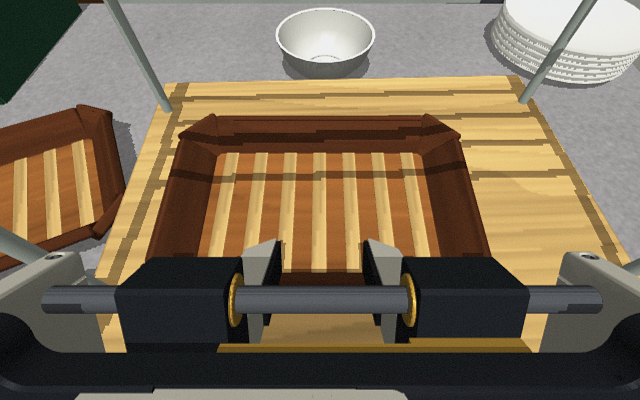

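Emit:
arm_command(plan=[[[0.009,-0.011,0],[0,0,0]],[[0.018,-0.022,0],[0,0,0]],[[0.027,-0.032,0],[0,0,0]],[[0.036,-0.043,0],[0,0,0]],[[0.042,-0.05,0],[0,0,0]]])

```text
clock: 4.75
position: [0.4893, 0.1337, 0.1251]
ee_rot: [-0.546, 1.502, -0.548]
force: [0.5, 1.8, 2.1]
width: 0.5
```

```bash
python3 look.py w4; python3 - <<'E'
from h import *
S=get_image('scene');D=get_image('side')
cv2.imwrite('pics/s4c.png',cv2.resize(S['color'][140:300,290:450,::-1],None,fx=4,fy=4,interpolation=2)[:600])
for im in (S,D):
  for t,z in [('platter_center',.104),('platter_front_rim',.115),('unit_edge',.09)]:
    for d in place_of(im,t): print(t,np.round(d['point'],1),round(d['confidence'],2),np.round(atz(im,d['point'],z),4))
cv2.imwrite('pics/d4c.png',cv2.resize(D['color'][130:230,255:375,::-1],None,fx=6,fy=6,interpolation=2))
E
```

```text
[0.48931223 0.13370182 0.12510241] [0.52632247 1.75577455 2.07924813] 0.4995375321099872
platter_center [315.6 203.7] 0.9 [0.4858 0.1898 0.104 ]
platter_center [ 15.4 153.8] 0.66 [0.2689 0.2329 0.104 ]
platter_center [382.1 179.1] 0.88 [0.2525 0.294  0.104 ]
platter_center [345.9 225.8] 0.86 [0.485  0.1924 0.104 ]
platter_front_rim [325.7 219.2] 0.95 [0.4772 0.1307 0.115 ]
platter_front_rim [365.8 180. ] 0.7 [0.2784 0.2401 0.115 ]
platter_center [232.1 214.1] 0.68 [0.1453 0.1989 0.104 ]
platter_center [314.1 193.9] 0.63 [0.4804 0.1753 0.104 ]
platter_front_rim [322.3 198.7] 0.89 [0.4914 0.1207 0.115 ]
platter_front_rim [245.6 221.1] 0.88 [0.1774 0.1254 0.115 ]
```

View pics/w4.png

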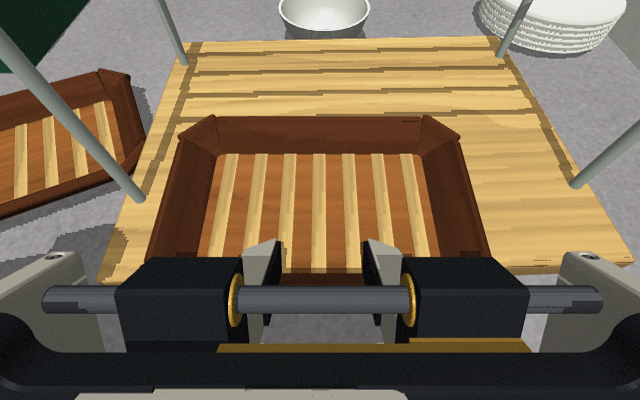

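View pics/s4c.png

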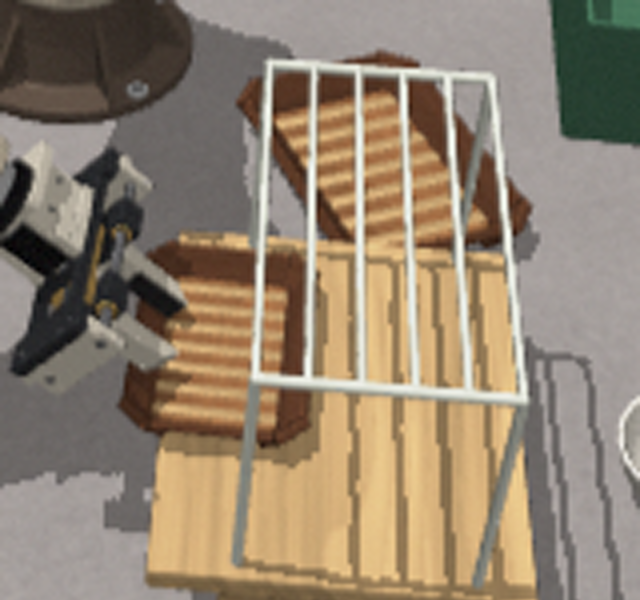

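View pics/d4c.png

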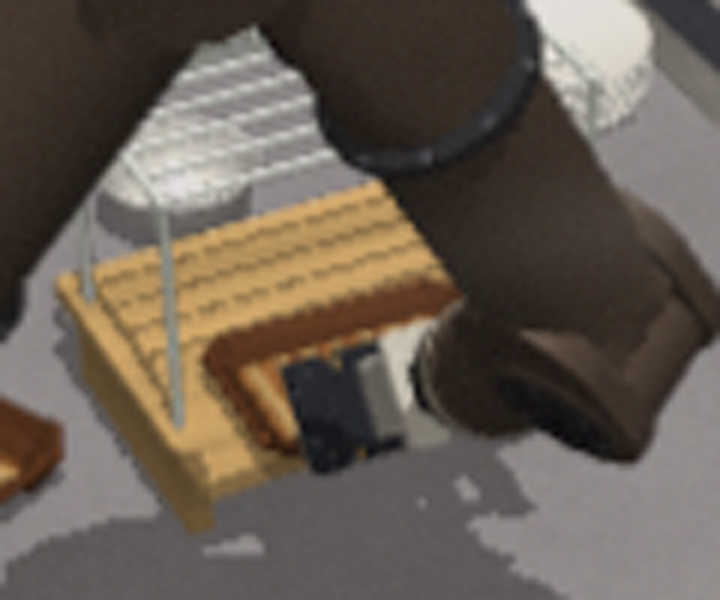

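Emit:
arm_command(plan=[[[0.006,-0.008,0],[0,0,0]],[[0.013,-0.015,0],[0,0,0]],[[0.013,-0.015,0],[0,0,0]]])

```text
clock: 5.65
position: [0.4896, 0.1137, 0.1246]
ee_rot: [-0.545, 1.501, -0.55]
force: [0.4, -0.2, 1.0]
width: 0.499
```

```bash
python3 look.py w5
```

```text
[0.48960582 0.11369807 0.1246279 ] [ 0.4022433  -0.24243771  1.01970479] 0.49905416877781844
platter_center [319.4 202.3] 0.9 [0.4886 0.1706 0.104 ]
platter_center [ 24.4 142.2] 0.63 [0.2708 0.2238 0.104 ]
platter_center [318.8  37.3] 0.43 [0.488  0.3622 0.104 ]
platter_front_rim [ 10.4 193. ] 0.65 [0.2979 0.1709 0.115 ]
```

View pics/w5.png

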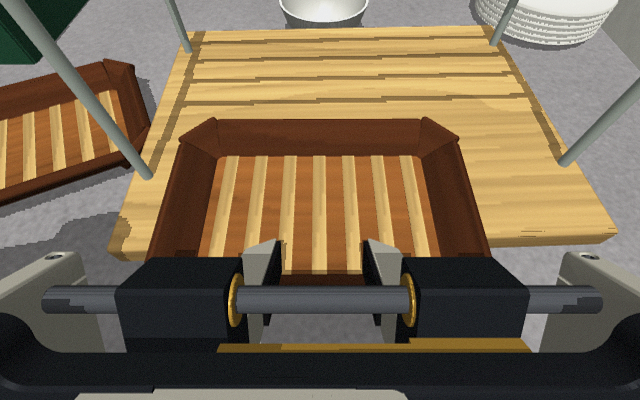

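```bash
python3 - <<'E'
from h import *
o=observe();W=get_image('wrist');T=wristT(W,o)
for p,z in [((617,235),.09),((490,241),.09),((108,248),.09),((216,118),.117),((422,119),.117),((222,156),.098),((420,156),.098)]: print(p,np.round(atz(W,p,z,T),4))
E
```

```text
(617, 235) [0.6845 0.1564 0.09  ]
(490, 241) [0.5993 0.1521 0.09  ]
(108, 248) [0.3521 0.1473 0.09  ]
(216, 118) [0.4128 0.2376 0.117 ]
(422, 119) [0.5624 0.2366 0.117 ]
(222, 156) [0.4154 0.218  0.098 ]
(420, 156) [0.5628 0.2179 0.098 ]
```

Emit:
arm_command(plan=[[[-0.005,0,0],[0,0,0]],[[-0.008,-0.02,0],[0,0,0]],[[-0.008,-0.055,0],[0,0,0]],[[-0.008,-0.09,0],[0,8,0]],[[-0.008,-0.12,0],[0,16,0]]])

```text
clock: 6.4
position: [0.4889, 0.0283, 0.2097]
ee_rot: [-0.483, 1.77, -0.645]
force: [0.4, -0.4, 0.1]
width: 0.501
```

```bash
python3 -c "
from h import *
o=observe();print(o['position'],o['joints'].round(2));print(R.from_rotvec(o['ee_rot']).as_matrix().round(3))"; python3 look.py w6
```

```text
[0.48888222 0.02825765 0.20974288] [ 0.47  0.51 -0.16  1.93 -0.81  1.19  0.54]
[[-0.281  0.     0.96 ]
 [-0.617  0.766 -0.181]
 [-0.735 -0.643 -0.215]]
[0.48888222 0.02825765 0.20974288] [ 0.43624381 -0.36736372  0.06028604] 0.5014389668931594
platter_center [114.6 197.9] 0.93 [0.2465 0.2251 0.104 ]
platter_center [319.2 176.6] 0.57 [0.49   0.1712 0.104 ]
platter_front_rim [328.6 227. ] 0.83 [0.4891 0.1056 0.115 ]
platter_front_rim [122.9 230.8] 0.59 [0.2775 0.1652 0.115 ]
unit_edge [328.  229.6] 0.31 [0.4856 0.1166 0.09  ]
```

View pics/w6.png

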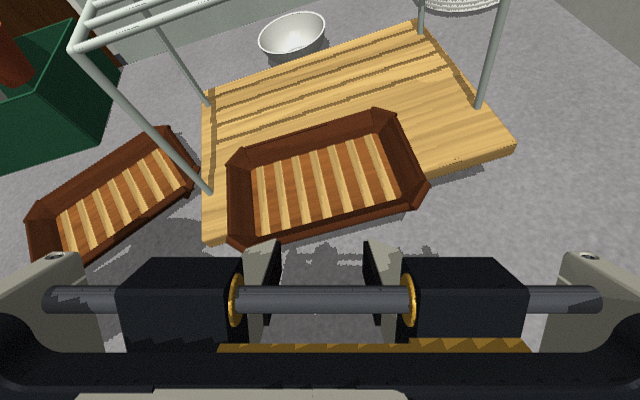

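```bash
cat >> h.py <<'E'
def plan(pt,Rt,n,o=None):
    o=o or observe();R0=R.from_rotvec(o['ee_rot'])
    sh=R0.inv().apply(np.array(pt)-o['position']);rv=(R0.inv()*R.from_matrix(Rt)).as_rotvec(degrees=True)
    print('shift',sh.round(4),'turn',rv.round(1),np.linalg.norm(rv).round(1))
    for k in range(1,n+1): print([(sh*k/n).round(4).tolist(),(rv*k/n).round(1).tolist()])
def pinchR(yaw,pitch=48.):  # yaw deg about world z, tool slopes down by pitch
    c,s=np.cos(np.radians(pitch)),np.sin(np.radians(pitch))
    M=np.array([[-1,0,0],[0,c,-s],[0,-s,-c]]).T
    return R.from_euler('z',yaw,degrees=True).as_matrix()@M
E
python3 -c "
from h import *
plan([.489,.0400,.190],pinchR(0),10)"
```

```text
shift [0.0072 0.0201 0.0019] turn [ 6.8 74.  -5.2] 74.5
[[0.0007, 0.002, 0.0002], [0.7, 7.4, -0.5]]
[[0.0014, 0.004, 0.0004], [1.4, 14.8, -1.0]]
[[0.0022, 0.006, 0.0006], [2.0, 22.2, -1.6]]
[[0.0029, 0.008, 0.0008], [2.7, 29.6, -2.1]]
[[0.0036, 0.0101, 0.001], [3.4, 37.0, -2.6]]
[[0.0043, 0.0121, 0.0011], [4.1, 44.4, -3.1]]
[[0.005, 0.0141, 0.0013], [4.8, 51.8, -3.6]]
[[0.0058, 0.0161, 0.0015], [5.4, 59.2, -4.2]]
[[0.0065, 0.0181, 0.0017], [6.1, 66.6, -4.7]]
[[0.0072, 0.0201, 0.0019], [6.8, 74.0, -5.2]]
```

Emit:
arm_command(plan=[[[0.001,0.002,0],[0.7,7.4,-0.5]],[[0.001,0.004,0],[1.4,14.8,-1]],[[0.002,0.006,0],[2,22.2,-1.6]],[[0.003,0.008,0.001],[2.7,29.6,-2.1]],[[0.004,0.01,0.001],[3.4,37,-2.6]]])

```text
clock: 7.1
position: [0.4881, 0.0359, 0.198]
ee_rot: [-0.29, 2.337, -0.953]
force: [0.2, -0.3, 0.7]
width: 0.5
```

```bash
python3 -c "
from h import *
plan([.489,.0400,.190],pinchR(0),5);print(observe()['joints'].round(2))"
```

```text
shift [0.0011 0.0085 0.0028] turn [ 3.5 36.7 -2.4] 36.9
[[0.0002, 0.0017, 0.0006], [0.7, 7.3, -0.5]]
[[0.0005, 0.0034, 0.0011], [1.4, 14.7, -1.0]]
[[0.0007, 0.0051, 0.0017], [2.1, 22.0, -1.4]]
[[0.0009, 0.0068, 0.0022], [2.8, 29.4, -1.9]]
[[0.0011, 0.0085, 0.0028], [3.5, 36.7, -2.4]]
[ 0.34  0.47 -0.03  1.98 -0.84  1.15 -0.08]
```

Emit:
arm_command(plan=[[[0,0.002,0.001],[0.7,7.3,-0.5]],[[0,0.003,0.001],[1.4,14.7,-1]],[[0.001,0.005,0.002],[2.1,22,-1.4]],[[0.001,0.007,0.002],[2.8,29.4,-1.9]],[[0.001,0.0085,0.003],[3.5,36.7,-2.4]]])

```text
clock: 7.6
position: [0.489, 0.0401, 0.1899]
ee_rot: [0.0, -2.87, 1.277]
force: [0.7, 0.6, -0.9]
width: 0.502
```

```bash
python3 look.py w7; python3 - <<'E'
from h import *
plan([.489,.107,.1155],pinchR(0),4);print(observe()['joints'].round(2))
S=get_image('scene');D=get_image('side')
cv2.imwrite('pics/s7c.png',cv2.resize(S['color'][140:300,270:450,::-1],None,fx=4,fy=4,interpolation=2)[:600])
for im in (S,D):
  for t,z in [('platter_center',.104),('platter_front_rim',.115),('unit_edge',.09)]:
    for d in place_of(im,t): print(t,np.round(d['point'],1),round(d['confidence'],2),np.round(atz(im,d['point'],z),4))
cv2.imwrite('pics/d7c.png',cv2.resize(D['color'][130:230,255:375,::-1],None,fx=6,fy=6,interpolation=2))
E
```

```text
[0.48904446 0.04005986 0.18994827] [ 0.69846744  0.59055844 -0.88380041] 0.5022758865219035
platter_center [272.7 351.9] 0.97 [0.2857 0.1971 0.104 ]
platter_center [279.3 195.1] 0.81 [0.4877 0.1723 0.104 ]
platter_front_rim [323.4 210.3] 0.88 [0.4903 0.1056 0.115 ]
platter_front_rim [ 38.6 197.5] 0.52 [0.0818 2.2163 0.115 ]
shift [ 0.0006  0.1008 -0.0002] turn [ 0.   0.5 -0.1] 0.5
[[0.0001, 0.0252, -0.0], [0.0, 0.1, -0.0]]
[[0.0003, 0.0504, -0.0001], [0.0, 0.2, -0.0]]
[[0.0004, 0.0756, -0.0001], [0.0, 0.4, -0.0]]
[[0.0006, 0.1008, -0.0002], [0.0, 0.5, -0.1]]
[ 0.2   0.45  0.1   1.98 -0.84  1.14 -0.73]
platter_center [381.5 180.1] 0.8 [0.2579 0.2921 0.104 ]
platter_center [337.6 226.6] 0.61 [0.4919 0.1683 0.104 ]
platter_front_rim [317.8 219.7] 0.74 [0.4827 0.1077 0.115 ]
platter_front_rim [365.3 181.1] 0.66 [0.2842 0.2388 0.115 ]
platter_center [317.7 195.4] 0.82 [0.4894 0.1601 0.104 ]
platter_center [231.8 211.2] 0.65 [0.149 0.216 0.104]
platter_front_rim [322.8 201.9] 0.93 [0.4846 0.1019 0.115 ]
platter_front_rim [245.9 222.2] 0.91 [0.1765 0.119  0.115 ]
unit_edge [382.9 247.8] 0.46 [ 0.5793 -0.1936  0.09  ]
```

View pics/w7.png

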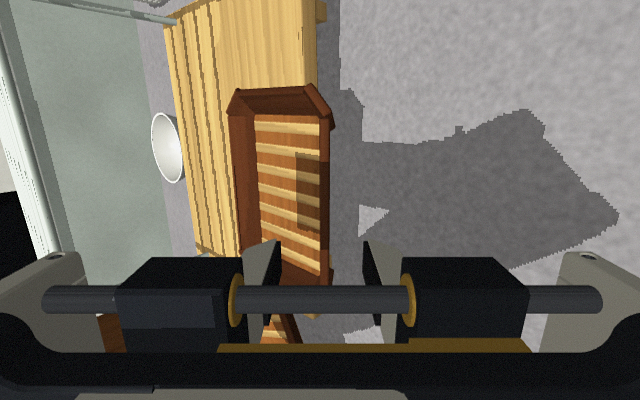

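View pics/s7c.png

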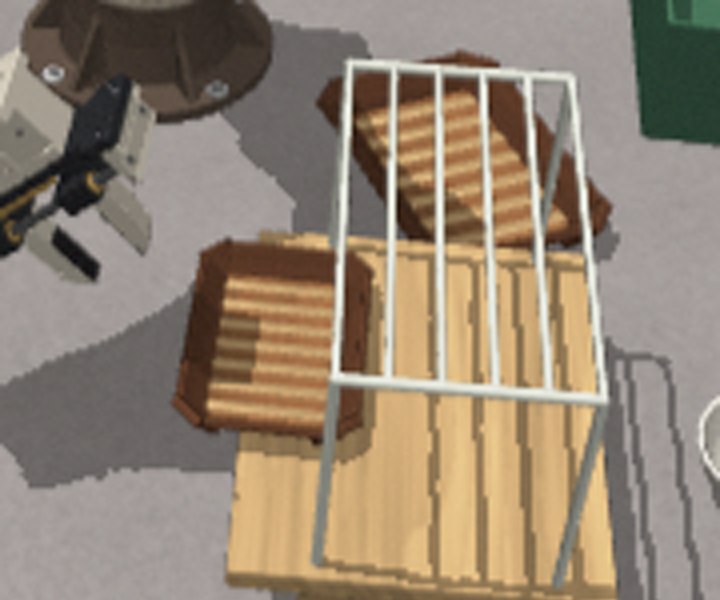

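Emit:
arm_command(plan=[[[0,0.025,0.001],[0,0,0]],[[0,0.05,0.001],[0,0,0]],[[0,0.07,0.001],[0,0,0]],[[0,0.08,0.001],[0,0,0]],[[0,0.08,0.001],[0,0,0]]])

```text
clock: 8.7
position: [0.4897, 0.0917, 0.13]
ee_rot: [-0.001, 2.867, -1.276]
force: [-0.3, -0.3, 0.7]
width: 0.501
```

```bash
python3 look.py w8; python3 - <<'E'
from h import *
plan([.489,.1055,.1155],pinchR(0),1)
S=get_image('scene');D=get_image('side')
cv2.imwrite('pics/s8c.png',cv2.resize(S['color'][170:270,270:390,::-1],None,fx=6,fy=6,interpolation=2)[:600])
cv2.imwrite('pics/d8c.png',cv2.resize(D['color'][150:230,275:375,::-1],None,fx=7,fy=7,interpolation=2))
E
```

```text
[0.48970805 0.09173204 0.13004704] [-0.27519339 -0.31532957  0.6529708 ] 0.5010465580382207
platter_center [266.8 227.1] 0.77 [0.4884 0.1675 0.104 ]
platter_front_rim [321.2 262.5] 0.56 [0.4872 0.1055 0.115 ]
unit_edge [322.5 261.7] 0.33 [0.4701 0.1268 0.09  ]
shift [ 0.0021  0.022  -0.001 ] turn [-0.   0.2 -0.3] 0.3
[[0.0021, 0.022, -0.001], [-0.0, 0.2, -0.3]]
```

View pics/w8.png

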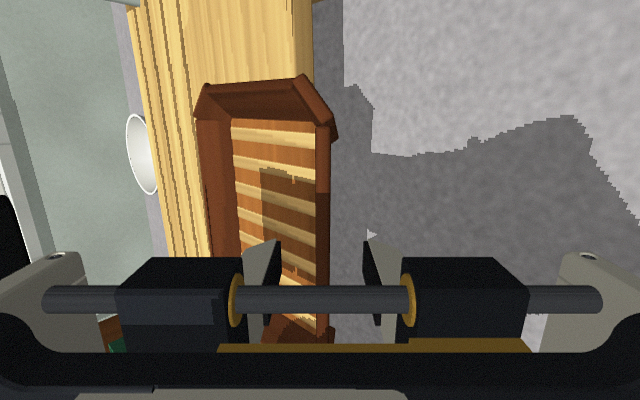

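View pics/s8c.png

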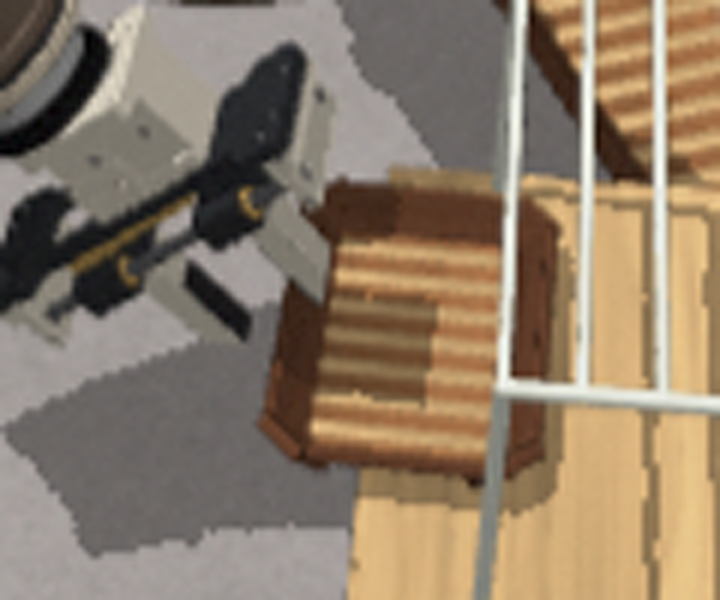

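View pics/d8c.png

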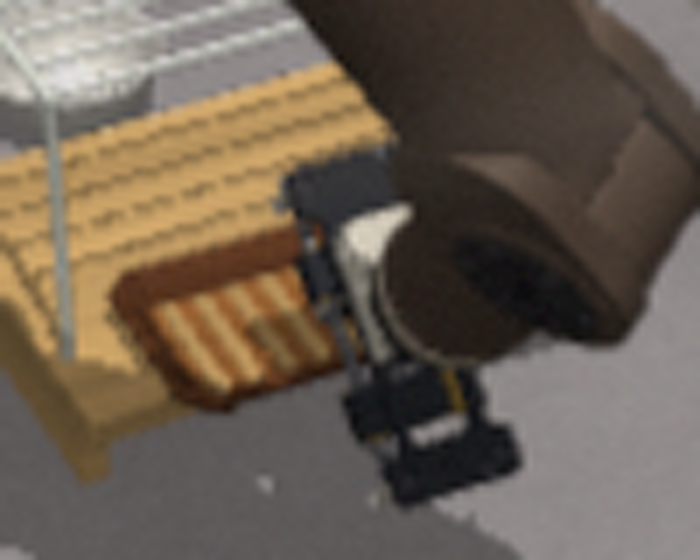

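Emit:
arm_command(plan=[[[0,0.01,0],[0,0,0]],[[0,0.017,0],[0,0,0]],[[0,0.02,0],[0,0,0]],[[0,0.02,0],[0,0,0]]])

```text
clock: 9.4
position: [0.4899, 0.105, 0.1153]
ee_rot: [0.0, 2.867, -1.276]
force: [-0.2, 0.3, 0.5]
width: 0.498
```

Emit:
arm_command(plan=[[[0,0,0],[0,0,0]],[[0,0,0],[0,0,0]],[[0,0,0],[0,0,0]]], fingers=0.7, squeeze=10)

```text
clock: 9.7
position: [0.4905, 0.1041, 0.1159]
ee_rot: [0.003, 2.866, -1.277]
force: [0.1, 0.5, -0.5]
width: 0.285
```

```bash
python3 look.py w9
```

```text
[0.49050939 0.10413724 0.11587276] [ 0.09573996  0.54633858 -0.45242084] 0.2853058186384881
platter_center [261.1 240.7] 0.73 [0.4872 0.1681 0.104 ]
platter_front_rim [321.9 278.6] 0.55 [0.4896 0.1046 0.115 ]
```

View pics/w9.png

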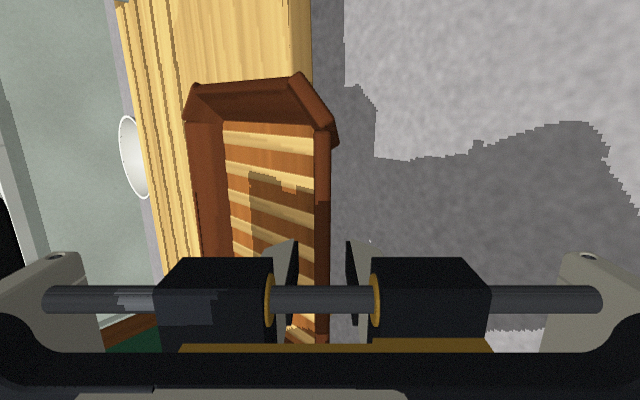

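Centred. I'll close fully and grip.

Emit:
arm_command(plan=[[[0,0,0],[0,0,0]],[[0,0,0],[0,0,0]],[[0,0,0],[0,0,0]],[[0,0,0],[0,0,0]],[[0,0,0],[0,0,0]]], fingers=1, squeeze=15)

```text
clock: 10.4
position: [0.4904, 0.1043, 0.1157]
ee_rot: [0.002, 2.866, -1.277]
force: [-0.1, -0.5, -0.0]
width: 0.089
```

Emit:
arm_command(plan=[[[0,0,0],[0,0,0]],[[0,0,0],[0,0,0]],[[0,0,0],[0,0,0]],[[0,0,0],[0,0,0]]], squeeze=50)

```text
clock: 10.8
position: [0.4904, 0.1043, 0.1157]
ee_rot: [0.002, 2.866, -1.277]
force: [-0.7, -0.2, 0.2]
width: 0.084
```

```bash
python3 look.py w10; python3 -c "
from h import *
o=observe();print(R.from_rotvec(o['ee_rot']).as_matrix().round(3))
plan(o['position']+[0,0,.03],pinchR(0),1)"
```

```text
[0.49039174 0.10429525 0.11574175] [-0.66334728 -0.1780929   0.23687485] 0.08437879556579211
platter_center [259.9 238.9] 0.56 [0.4881 0.1693 0.104 ]
platter_front_rim [322.3 278. ] 0.93 [0.49   0.1044 0.115 ]
[[-1.     0.003  0.003]
 [-0.     0.669 -0.743]
 [-0.004 -0.743 -0.669]]
shift [-0.0001 -0.0223 -0.0201] turn [-0.   0.2 -0.2] 0.2
[[-0.0001, -0.0223, -0.0201], [-0.0, 0.2, -0.2]]
```

View pics/w10.png

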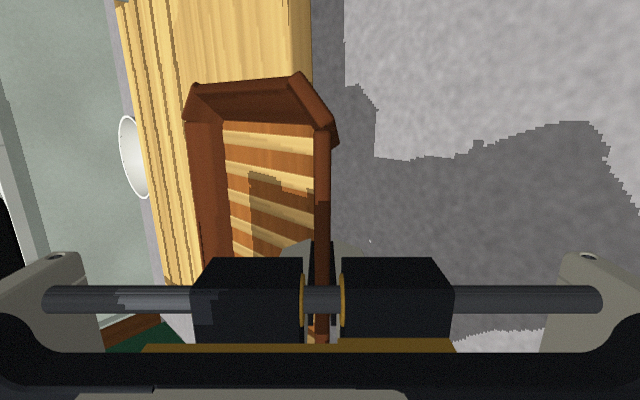

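Emit:
arm_command(plan=[[[0,-0.004,-0.003],[0,0,0]],[[0,-0.007,-0.007],[0,0,0]],[[0,-0.015,-0.013],[0,0,0]],[[0,-0.022,-0.02],[0,0,0]],[[0,-0.022,-0.02],[0,0,0]]])

```text
clock: 11.5
position: [0.491, 0.1045, 0.1472]
ee_rot: [0.004, 2.864, -1.276]
force: [-0.5, 0.0, -1.5]
width: 0.082
```

```bash
python3 look.py w11; python3 - <<'E'
from h import *
S=get_image('scene');D=get_image('side')
cv2.imwrite('pics/s11c.png',cv2.resize(S['color'][160:260,270:390,::-1],None,fx=6,fy=6,interpolation=2)[:600])
cv2.imwrite('pics/d11c.png',cv2.resize(D['color'][140:230,265:375,::-1],None,fx=6,fy=6,interpolation=2))
E
```

```text
[0.49095065 0.10453227 0.14717044] [-0.53659463  0.03045422 -1.45929167] 0.08218750710867473
platter_center [261.  239.8] 0.8 [0.4651 0.2114 0.104 ]
platter_front_rim [324.7 278.4] 0.83 [0.466  0.1305 0.115 ]
unit_edge [331.  186.9] 0.7 [0.5192 0.1474 0.09  ]
```

View pics/s11c.png

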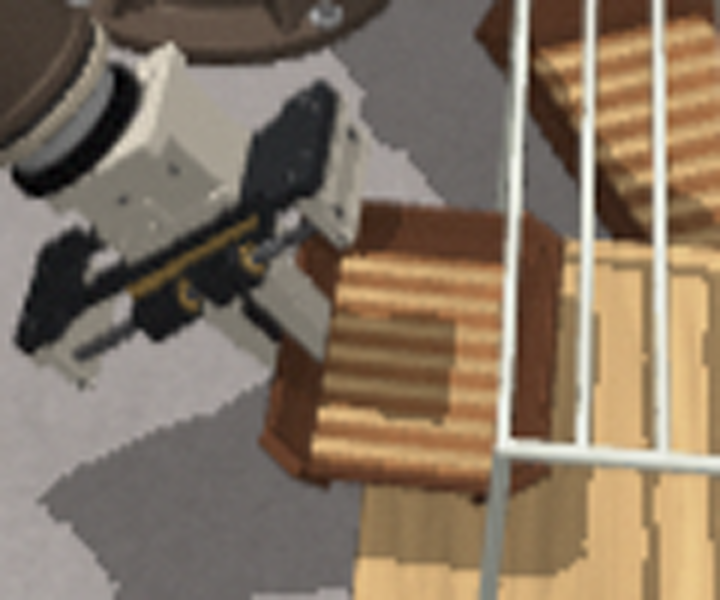

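View pics/d11c.png

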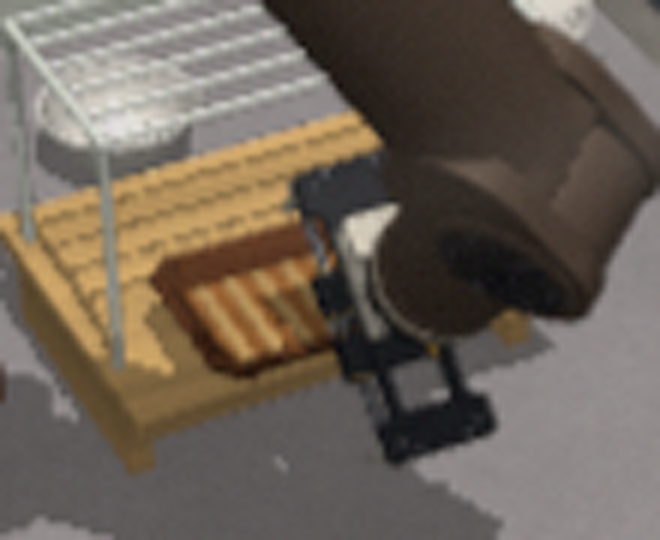

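View pics/w11.png

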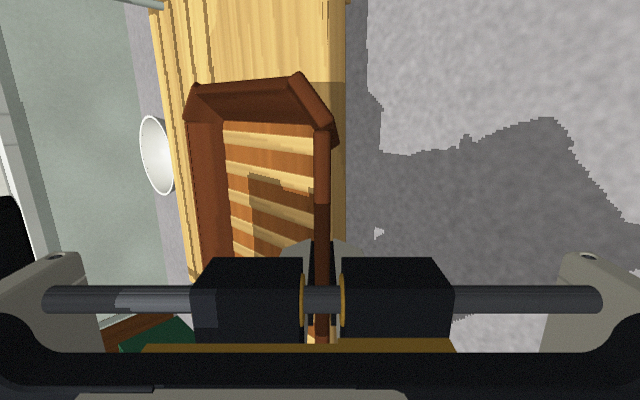

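Emit:
arm_command(plan=[[[0,-0.015,0.011],[0,0,0]],[[0,-0.036,0.02],[0,0,0]],[[0,-0.056,0.03],[0,0,0]],[[0,-0.09,0.03],[0,0,0]],[[0,-0.125,0.03],[0,0,0]]])

```text
clock: 12.3
position: [0.4893, -0.0032, 0.2186]
ee_rot: [0.002, 2.868, -1.278]
force: [0.7, -0.3, -1.5]
width: 0.08
```

```bash
python3 -c "
from h import *
o=observe();print(o['position'],o['width'],o['joints'].round(2))
plan([.49,-.20,.30],pinchR(-11.5),8)"
```

```text
[ 0.48930342 -0.0032073   0.21860462] 0.08005223708100005 [ 0.25  0.44  0.14  1.92 -0.78  1.24 -0.75]
shift [-0.001  -0.1921  0.0919] turn [-0.   8.6  7.6] 11.5
[[-0.0001, -0.024, 0.0115], [-0.0, 1.1, 0.9]]
[[-0.0002, -0.048, 0.023], [-0.0, 2.2, 1.9]]
[[-0.0004, -0.072, 0.0345], [-0.0, 3.2, 2.8]]
[[-0.0005, -0.0961, 0.0459], [-0.0, 4.3, 3.8]]
[[-0.0006, -0.1201, 0.0574], [-0.0, 5.4, 4.7]]
[[-0.0007, -0.1441, 0.0689], [-0.0, 6.5, 5.7]]
[[-0.0008, -0.1681, 0.0804], [-0.0, 7.5, 6.6]]
[[-0.001, -0.1921, 0.0919], [-0.0, 8.6, 7.6]]
```

Emit:
arm_command(plan=[[[0,-0.024,0.012],[0,1.1,0.9]],[[0,-0.048,0.023],[0,2.2,1.9]],[[0,-0.072,0.035],[0,3.2,2.8]],[[0,-0.096,0.046],[0,4.3,3.8]],[[-0.001,-0.12,0.057],[0,5.4,4.7]]])

```text
clock: 12.8
position: [0.49, -0.1261, 0.2696]
ee_rot: [-0.18, -2.819, 1.256]
force: [1.5, 0.3, -2.0]
width: 0.083
```

```bash
python3 -c "
from h import *
o=observe();print(o['position'],o['width'],o['joints'].round(2))
plan([.49,-.20,.30],pinchR(-11.5),3)"
```

```text
[ 0.4900459  -0.12612982  0.26964055] 0.08342078640338216 [ 0.4   0.43  0.23  1.78 -0.73  1.42 -0.77]
shift [-0.0093 -0.0716  0.0342] turn [-0.   3.2  2.8] 4.2
[[-0.0031, -0.0239, 0.0114], [-0.0, 1.1, 0.9]]
[[-0.0062, -0.0477, 0.0228], [-0.0, 2.1, 1.9]]
[[-0.0093, -0.0716, 0.0342], [-0.0, 3.2, 2.8]]
```

Emit:
arm_command(plan=[[[-0.003,-0.024,0.011],[0,1.1,0.9]],[[-0.006,-0.048,0.023],[0,2.1,1.9]],[[-0.009,-0.072,0.034],[0,3.2,2.8]],[[-0.009,-0.072,0.034],[0,3.2,2.8]]])

```text
clock: 13.2
position: [0.4897, -0.2031, 0.3007]
ee_rot: [-0.288, -2.78, 1.244]
force: [0.4, -0.1, -2.3]
width: 0.081
```

```bash
python3 -c "
from h import *
o=observe();print(o['position'],o['width'],o['joints'].round(2))
W=get_image('wrist');T=wristT(W,o);save(W,'w12.png')
for d in place_of(W,'pan'): print(d['point'],d['confidence'],atz(W,d['point'],.085,T).round(4))
"
```

```text
[ 0.48971693 -0.20311528  0.30069215] 0.0814193619723555 [ 0.49  0.46  0.28  1.66 -0.72  1.53 -0.79]
[448.8, 115.5] 0.8 [ 0.5657 -0.1915  0.085 ]
[124.8, 207.4] 0.4 [0.4601 0.9632 0.085 ]
```

View pics/w12.png

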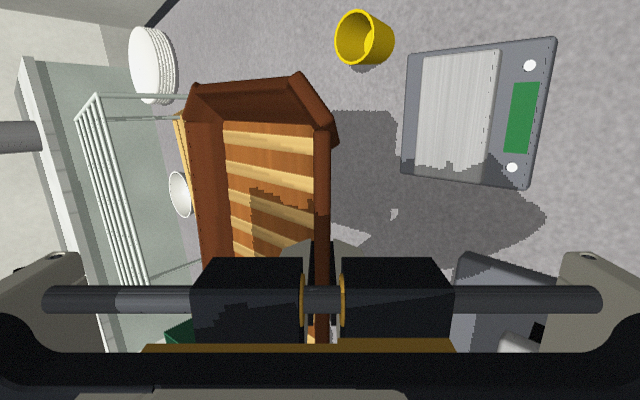

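```bash
python3 -c "
import cv2
c=cv2.imread('pics/w12.png')[30:200,390:570];cv2.imwrite('pics/w12c.png',cv2.resize(c,None,fx=3.5,fy=3.5,interpolation=2))"
```

```text
(no output)
```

View pics/w12c.png

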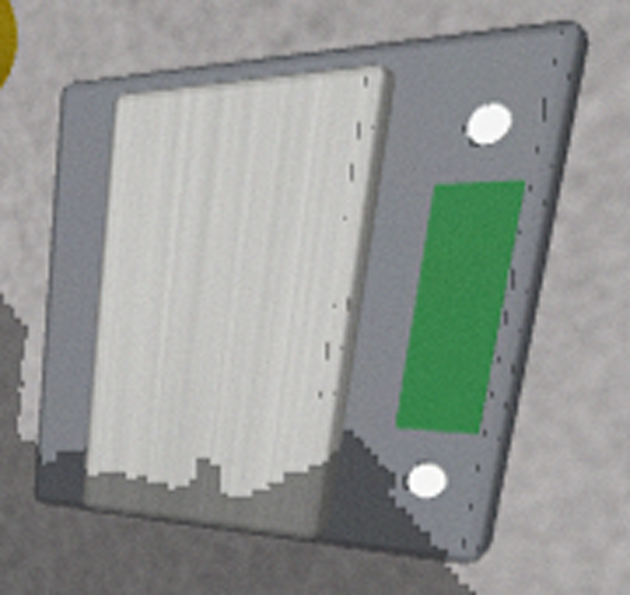

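```bash
python3 - <<'E'
from h import *
o=observe();W=get_image('wrist');T=wristT(W,o)
L=np.array([atz(W,np.array([390,30])+np.array(p)/3.5,.085,T) for p in [(117,96),(384,67),(319,536),(84,506)]])
print(L.round(4).tolist(),L.mean(0).round(4))
for a,b in zip(L,np.roll(L,-1,0)): print('len %.4f ang %.2f'%(np.linalg.norm(b-a),np.degrees(np.arctan2(b[1]-a[1],b[0]-a[0]))))
# check platter in same image: predicted back rim corners
M=R.from_rotvec(o['ee_rot']).as_matrix();c=o['position']+M@[.002,.0525,-.0408]
print('center',c.round(4)); P=R.from_euler('z',-11.5,degrees=True).as_matrix()
for q in [(0,.0676,.008),(0.0975-.02,.0646,.011),(-.0775,.0646,.011),(.0775,-.0646,.011)]:
    print(q,proj(W,c+P@np.array(q),T).round(1))
E
```

```text
[[0.6253, -0.1666, 0.085], [0.6122, -0.2329, 0.085], [0.4981, -0.2118, 0.085], [0.5101, -0.1445, 0.085]] [ 0.5614 -0.189   0.085 ]
len 0.0676 ang -101.18
len 0.1160 ang 169.50
len 0.0684 ang 79.91
len 0.1173 ang -10.88
center [ 0.5011 -0.1345  0.2881]
(0, 0.0676, 0.008) [197.7 217.4]
(0.0775, 0.0646, 0.011) [182.3 114. ]
(-0.0775, 0.0646, 0.011) [207.  305.9]
(0.0775, -0.0646, 0.011) [321.2 119.7]
```

```bash
python3 - <<'E'
from h import *
o=observe();W=get_image('wrist');T=wristT(W,o)
M=R.from_rotvec(o['ee_rot']).as_matrix();c=o['position']+M@[.002,.0525,-.0408]
P=M@np.linalg.inv(pinchR(0))
im=W['color'].copy()
for q in [(.074,.044,-.006),(.074,-.044,-.006),(.0946,.0,.011),(.0946,.04,.011),(.0,.0646,.011),(.05,.044,-.006),(.05,-.0646,.011),(.07,-.0646,.011),(.07,.0646,.011)]:
    p=proj(W,c+P@np.array(q),T);cv2.circle(im,tuple(int(round(v)) for v in p),1,(0,255,0),-1)
cv2.imwrite('pics/w12p.png',cv2.resize(im[60:260,170:350,::-1],None,fx=3,fy=3,interpolation=2))
E
```

```text
(no output)
```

View pics/w12p.png

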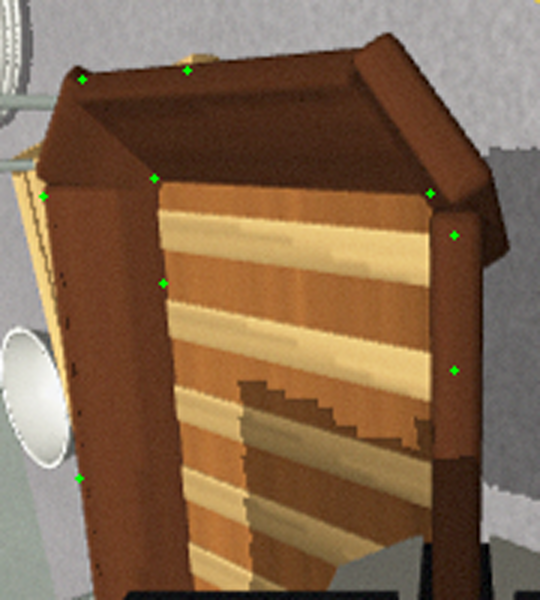

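```bash
cat >> h.py <<'E'
CT=np.array([.002,.0525,-.0408])
def tcp(center,Rt): return np.array(center)-Rt@CT
E
python3 -c "
from h import *
Rt=pinchR(-11)
for z in (.135,.099): print(tcp([.5635,-.1905,z],Rt).round(4))
plan(tcp([.5635,-.1905,.135],Rt),Rt,5)"
```

```text
[ 0.553  -0.2551  0.1467]
[ 0.553  -0.2551  0.1107]
shift [-0.0729  0.0839  0.1354] turn [ 0.1 -0.3 -0.2] 0.3
[[-0.0146, 0.0168, 0.0271], [0.0, -0.1, -0.0]]
[[-0.0292, 0.0336, 0.0542], [0.0, -0.1, -0.1]]
[[-0.0437, 0.0504, 0.0812], [0.0, -0.2, -0.1]]
[[-0.0583, 0.0671, 0.1083], [0.1, -0.2, -0.2]]
[[-0.0729, 0.0839, 0.1354], [0.1, -0.3, -0.2]]
```

Emit:
arm_command(plan=[[[-0.015,0.017,0.027],[0,0,0]],[[-0.029,0.034,0.054],[0,-0.1,-0.1]],[[-0.044,0.05,0.081],[0,-0.2,-0.1]],[[-0.058,0.067,0.108],[0,-0.2,-0.2]],[[-0.073,0.084,0.135],[0,-0.3,-0.2]]])

```text
clock: 13.9
position: [0.554, -0.2548, 0.1459]
ee_rot: [-0.268, -2.79, 1.24]
force: [-0.0, -0.2, -2.4]
width: 0.085
```

Emit:
arm_command(plan=[[[0,0,0],[0,0,0]],[[0,0,0],[0,0,0]]])

```text
clock: 14.1
position: [0.5532, -0.2545, 0.147]
ee_rot: [-0.268, -2.789, 1.239]
force: [-0.5, -0.1, -1.7]
width: 0.079
```

```bash
cat > chk.py <<'E'
from h import *
import sys
n=sys.argv[1]
o=observe();print(o['position'],o['width'],o['force'],o['joints'].round(2))
M=R.from_rotvec(o['ee_rot']).as_matrix();c=o['position']+M@CT
P=M@np.linalg.inv(pinchR(0));print('center',c.round(4),'euler',R.from_matrix(P).as_euler('zyx',degrees=True).round(2))
S=get_image('scene');D=get_image('side')
for k,im,(r0,r1,c0,c1) in (('s',S,(190,290,160,280)),('d',D,(200,300,320,440))):
    I=im['color'].copy()
    Q=R.from_euler('z',-11,degrees=True).as_matrix()
    cv2.imwrite('pics/'+k+n+'.png',cv2.resize(I[r0:r1,c0:c1,::-1],None,fx=6,fy=6,interpolation=2))
    for d in place_of(im,'platter_center')+place_of(im,'platter_front_rim'): print(k,d['point'],round(d['confidence'],2),atz(im,d['point'],c[2],).round(4))
    print('  pred c',proj(im,c).round(1))
E
python3 chk.py 13
```

```text
[ 0.55318353 -0.2545239   0.14698874] 0.07920128523213527 [-0.48158288 -0.10987165 -1.73000116] [ 0.53  0.75  0.25  1.56 -0.78  1.41 -0.65]
center [ 0.5637 -0.1899  0.1354] euler [-1.097e+01 -1.000e-02  1.100e-01]
s [210.0, 222.8] 0.91 [ 0.5605 -0.1954  0.1354]
s [382.4, 180.3] 0.59 [0.2964 0.2924 0.1354]
s [192.1, 215.8] 0.93 [ 0.5405 -0.2556  0.1354]
s [364.8, 182.0] 0.87 [0.3132 0.2368 0.1354]
  pred c [211.5 223.8]
d [381.1, 240.8] 0.74 [ 0.5647 -0.1987  0.1354]
d [232.2, 211.3] 0.62 [0.1438 0.1774 0.1354]
d [386.4, 251.2] 0.9 [ 0.5548 -0.249   0.1354]
d [243.1, 220.5] 0.56 [0.1654 0.1097 0.1354]
d [317.9, 155.7] 0.33 [0.592  0.3783 0.1354]
  pred c [379.5 239.3]
```

View pics/s13.png

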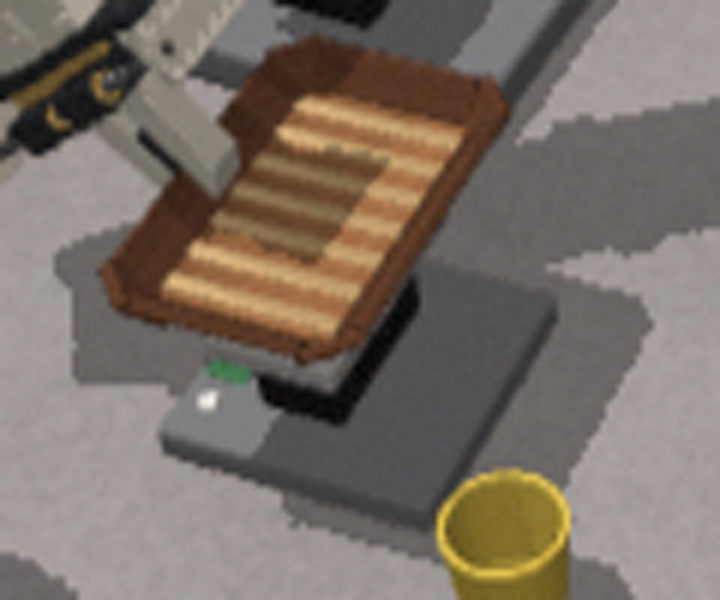

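View pics/d13.png

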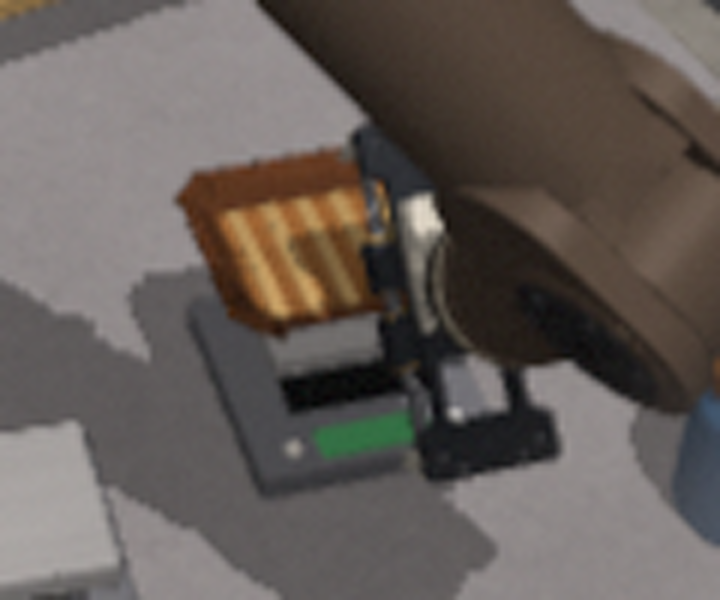

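Emit:
arm_command(plan=[[[0,0.007,0.007],[0,0,0]],[[0,0.014,0.013],[0,0,0]],[[0,0.02,0.018],[0,0,0]],[[0,0.024,0.0215],[0,0,0]],[[0,0.024,0.0215],[0,0,0]]])

```text
clock: 14.9
position: [0.5531, -0.2553, 0.114]
ee_rot: [-0.27, -2.788, 1.24]
force: [-0.5, 0.3, -1.5]
width: 0.084
```

Emit:
arm_command(plan=[[[0,0.001,0.001],[0,0,0]],[[0,0.0015,0.0015],[0,0,0]],[[0,0.0022,0.002],[0,0,0]],[[0,0.0022,0.002],[0,0,0]]])

```text
clock: 15.3
position: [0.5536, -0.2557, 0.1124]
ee_rot: [-0.271, -2.789, 1.242]
force: [0.4, -0.4, -2.1]
width: 0.087
```

```bash
python3 chk.py 14
```

```text
[ 0.55362931 -0.25573194  0.11235105] 0.08723974705436281 [ 0.39938152 -0.41010307 -2.11400386] [ 0.54  0.79  0.24  1.57 -0.8   1.36 -0.61]
center [ 0.5642 -0.1911  0.1006] euler [-1.104e+01 -1.200e-01 -1.000e-02]
s [381.0, 179.1] 0.56 [0.2489 0.2906 0.1006]
s [366.0, 179.0] 0.74 [0.2559 0.241  0.1006]
s [195.0, 224.2] 0.61 [ 0.5405 -0.2528  0.1006]
  pred c [212.8 232.2]
d [378.8, 245.5] 0.83 [ 0.566  -0.1863  0.1006]
d [232.7, 213.9] 0.49 [0.1483 0.203  0.1006]
d [386.8, 256.1] 0.98 [ 0.5643 -0.2419  0.1006]
d [245.2, 218.0] 0.59 [0.1847 0.1591 0.1006]
d [320.6, 157.9] 0.34 [0.6172 0.4047 0.1006]
  pred c [379.1 246.5]
```

View pics/d14.png

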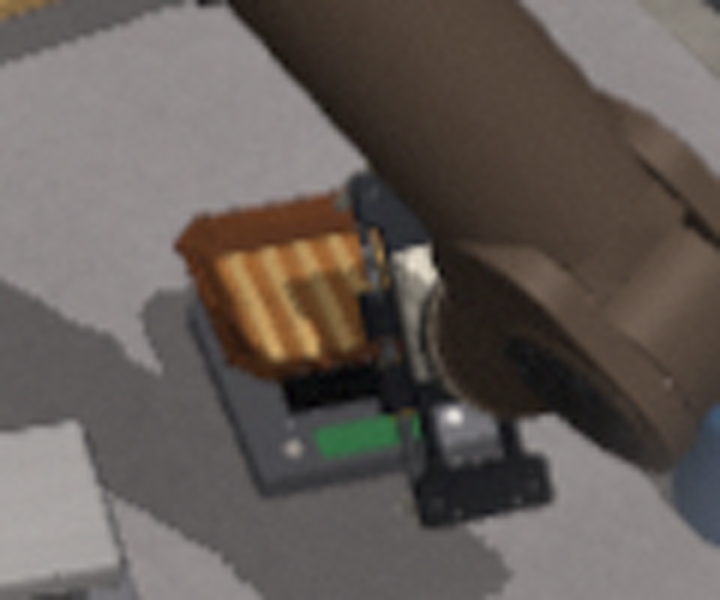

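View pics/s14.png

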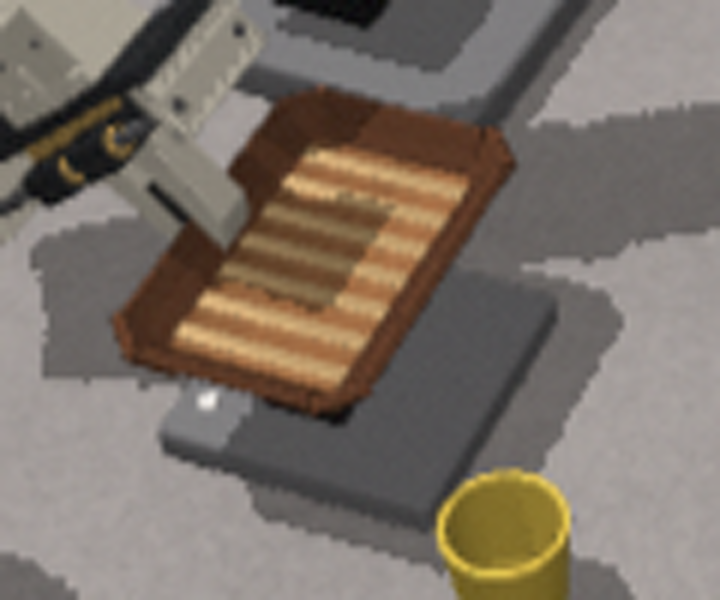

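Emit:
arm_command(plan=[[[0,0.0007,0.0007],[0,0,0]],[[0,0.0007,0.0007],[0,0,0]]])

```text
clock: 15.8
position: [0.5535, -0.2557, 0.1111]
ee_rot: [-0.271, -2.789, 1.241]
force: [0.5, -0.1, -2.1]
width: 0.082
```

Emit:
arm_command(plan=[[[0,0.0007,0.0007],[0,0,0]],[[0,0.0007,0.0007],[0,0,0]]])

```text
clock: 16.0
position: [0.5536, -0.2558, 0.1107]
ee_rot: [-0.271, -2.79, 1.241]
force: [-1.4, -1.3, 2.8]
width: 0.08
```

Emit:
arm_command(plan=[[[0,0,0],[0,0,0]],[[0,0,0],[0,0,0]],[[0,0,0],[0,0,0]]], squeeze=5)

```text
clock: 16.3
position: [0.5536, -0.2558, 0.1107]
ee_rot: [-0.271, -2.79, 1.241]
force: [-2.1, -1.2, 6.8]
width: 0.087
```

Emit:
arm_command(plan=[[[0,0,0],[0,0,0]],[[0,0,0],[0,0,0]],[[0,0,0],[0,0,0]],[[0,0,0],[0,0,0]],[[0,0,0],[0,0,0]]], fingers=0.4)

```text
clock: 16.8
position: [0.5536, -0.2557, 0.1101]
ee_rot: [-0.271, -2.789, 1.242]
force: [0.5, -0.1, -0.5]
width: 0.302
```

```bash
python3 chk.py 15; python3 look.py w15
```

```text
[ 0.55359518 -0.25573351  0.11014623] 0.3018249110446221 [ 0.48918988 -0.10478813 -0.51921529] [ 0.54  0.79  0.24  1.57 -0.8   1.36 -0.61]
center [ 0.5642 -0.1911  0.0984] euler [-1.104e+01 -1.000e-01 -1.000e-02]
s [214.0, 231.4] 0.93 [ 0.5587 -0.1894  0.0984]
s [383.7, 181.1] 0.64 [0.2553 0.3    0.0984]
s [367.0, 179.5] 0.75 [0.2553 0.2445 0.0984]
s [194.4, 223.8] 0.68 [ 0.5372 -0.2562  0.0984]
  pred c [212.9 232.7]
d [382.3, 248.3] 0.86 [ 0.5712 -0.2016  0.0984]
d [237.5, 212.0] 0.65 [0.1688 0.2084 0.0984]
d [386.3, 257.9] 0.97 [ 0.5596 -0.2467  0.0984]
d [246.3, 221.2] 0.66 [0.1834 0.1423 0.0984]
  pred c [379. 247.]
[ 0.55358174 -0.2557873   0.11029803] [ 0.38699272  0.58602702 -0.82586868] 0.2971468411514764
platter_center [256.3 237.7] 0.62 [ 0.5666 -0.1959  0.104 ]
platter_front_rim [322.3 283.4] 0.96 [ 0.5537 -0.2606  0.115 ]
unit_edge [134.3 242.9] 0.82 [0.5234 0.1297 0.09  ]
```

View pics/d15.png

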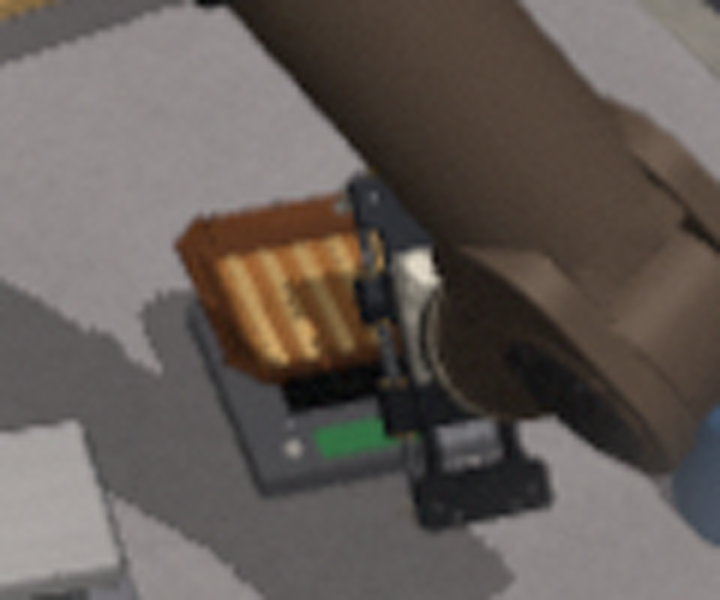

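View pics/w15.png

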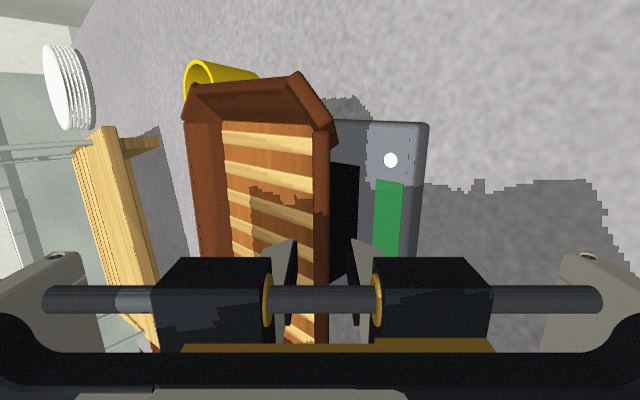

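Emit:
arm_command(plan=[[[0,-0.01,0],[0,0,0]],[[0,-0.03,0],[0,0,0]],[[0,-0.06,0],[0,0,0]],[[0,-0.1,0],[0,0,0]],[[0,-0.14,0],[0,0,0]]])

```text
clock: 17.8
position: [0.5349, -0.3488, 0.2159]
ee_rot: [-0.27, -2.789, 1.242]
force: [1.3, -1.0, -0.2]
width: 0.301
```

Emit:
arm_command(plan=[[[0,-0.03,-0.02],[0,0,0]],[[0,-0.06,-0.03],[0,0,0]],[[0,-0.06,-0.03],[0,0,0]]])

```text
clock: 18.1
position: [0.5316, -0.3686, 0.2836]
ee_rot: [-0.277, -2.788, 1.251]
force: [-0.4, 0.3, 0.8]
width: 0.301
```

```bash
python3 - <<'E'
from h import *
o=observe();print(o['position'],o['force'])
W=get_image('wrist');T=wristT(W,o);save(W,'w16.png')
for t,z in [('platter_center',.099),('platter_front_rim',.11)]:
    for d in place_of(W,t): print(t,np.round(d['point'],1),round(d['confidence'],2),np.round(atz(W,d['point'],z,T),4))
S=get_image('scene');D=get_image('side');save(S,'s16.png');save(D,'d16.png')
for im in (S,D):
    for t,z in [('platter_center',.099),('platter_front_rim',.11),('cup',0),('jar',0),('bowl',0)]:
        for d in place_of(im,t): print(t,np.round(d['point'],1),round(d['confidence'],2),np.round(atz(im,d['point'],z),4))
E
```

```text
[ 0.53160061 -0.36858999  0.28359795] [-0.40138675  0.28306244  0.84620205]
platter_center [313.2 172.8] 0.59 [ 0.5659 -0.1928  0.099 ]
platter_front_rim [348.2 185. ] 0.98 [ 0.5502 -0.2556  0.11  ]
platter_center [382.  180.7] 0.75 [0.2548 0.2943 0.099 ]
platter_center [213.5 231.8] 0.63 [ 0.561  -0.1901  0.099 ]
platter_front_rim [192.  223.7] 0.93 [ 0.5483 -0.2577  0.11  ]
platter_front_rim [364.  181.8] 0.89 [0.2824 0.2349 0.11  ]
platter_front_rim [356.  192.2] 0.31 [0.3375 0.2122 0.11  ]
cup [243.  289.8] 0.62 [ 0.6806 -0.0807  0.    ]
cup [353.8 189. ] 0.51 [0.1971 0.2034 0.    ]
jar [145.7 291.4] 0.63 [ 0.7253 -0.3527  0.    ]
bowl [464.5 260.7] 0.96 [0.4791 0.5624 0.    ]
platter_center [380.8 247.7] 0.93 [ 0.5677 -0.1972  0.099 ]
platter_center [232.5 212.9] 0.86 [0.1496 0.211  0.099 ]
platter_front_rim [244.3 218.4] 0.67 [0.1787 0.1478 0.11  ]
platter_front_rim [384.5 256.3] 0.65 [ 0.5513 -0.2466  0.11  ]
cup [384.9 260.4] 0.66 [ 0.6049 -0.1798  0.    ]
cup [389.8 236.1] 0.56 [ 0.6904 -0.0775  0.    ]
jar [443.9 280.3] 0.69 [ 0.742  -0.3504  0.    ]
```

View pics/w16.png

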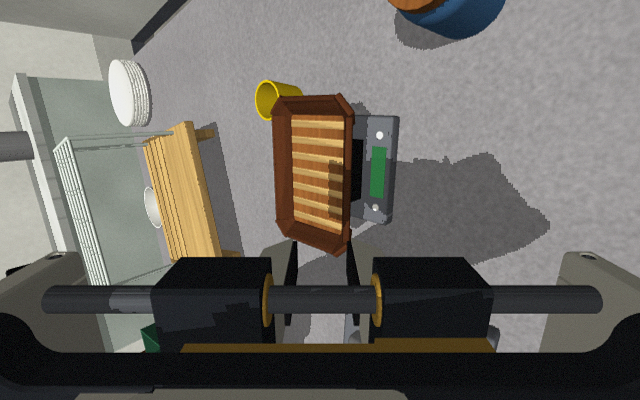

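View pics/s16.png

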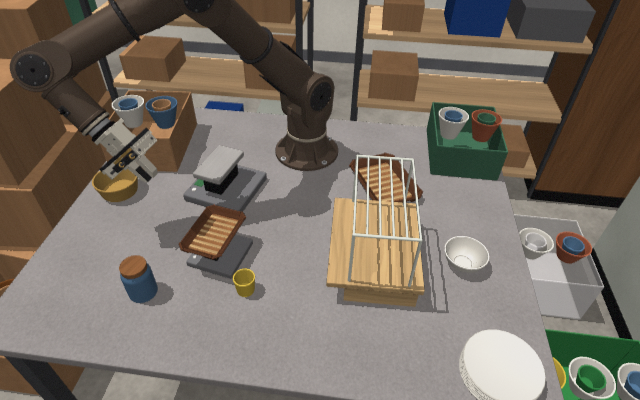

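View pics/d16.png

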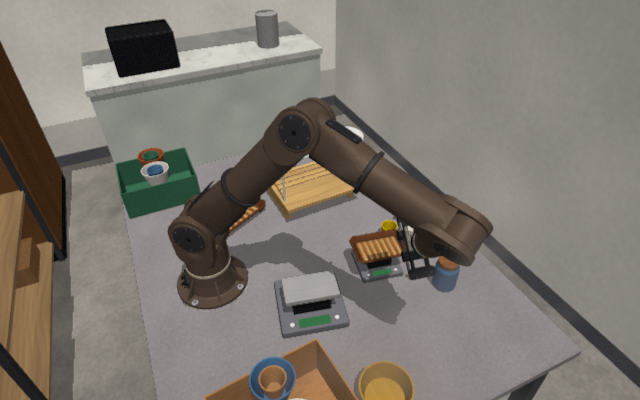

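```bash
python3 -c "
from h import *
o=observe();print(o['clock'],o['dq'].round(4));print(sign_off())"
```

```text
18.85 [-0.0007 -0.0026  0.0004 -0.0003  0.0007  0.0002 -0.0011]
the job is handed in; nothing more can be done
None
```

The smaller platter is on the smaller scale's pan, released and sitting level as far as the pictures show. I handed the job in at 18.9 s of the allowed 69 s.

- **Drawing out:** I hooked the platter's front rim from inside with two half-open fingertips and drew it forward. The rim ended about 41 mm over the shelf edge with the platter's centre about 23 mm behind it. I let go there and backed off.
- **Lift and placing:** I pinched the rim along its slope at 50 N, lifted it clear of the tier, re-measured the pan from the wrist camera and lowered the platter slowly. It touched down at the predicted height with 3 to 7 N on the wrist. I then eased the grip and withdrew.

**Last checks:**
- **Centring:** my placing target was (0.5635, -0.1905) at -11°. At touchdown the arm's pose put the platter centre at (0.564, -0.191), at -11.0° and within about 0.1° of level. After release the wrist camera put the platter centre at (0.566, -0.193), the scene camera at (0.561, -0.190) and the side camera at (0.568, -0.197).
- **Bystanders:** the cup and jar still read their starting places to about 1 cm in both the scene and side cameras. So does the bowl, in the scene camera only.

**Disagreements:** the estimates differed by up to about 7 mm, and the side camera was usually the outlier. My pan estimates varied from about 0.561 to 0.570 in x and from -0.188 to -0.196 in y, so the centring is good to a few millimetres rather than exact. The side camera also reported a second "cup" on the platter, which I took for a false detection.

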